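# Nest the sample cups in their carrier and pin the retaining bar

### The arm

A 7-joint arm with a two-finger parallel gripper is mounted at the origin on the work surface. World frame = base frame: x ahead of the robot, y to its left, z up, the work surface at z = 0. Lengths are in m, angles in rad, forces in N, time in s.
With the tool pointing down it reaches from about 0.4 to 0.875 m from the base axis. Payload 6.5 kg.
Tool frame: the origin (TCP) lies between the finger pads; the fingertips stand 8 mm ahead of it and the grasp point (between the pads) lies 11 mm behind it; z points along the fingers, y is the line along which they close (so a half turn about z gives the same grasp; the last joint's range is limited). The gripper opens to 88 mm and grips with 3 to 60 N. Pads are 18 mm wide; open, the fingers measure 123 mm over their backs; the gripper's body (75 mm by 187 mm) begins 45 mm behind the grasp point.
Start: joints at [1.057, 0.536, -0.004, 1.538, 0.003, 1.067, -0.071], TCP at [0.281, -0.586, 0.215] pointing down, gripper open.
Joint ranges: [-2.7, 2.7], [-0.37, 2.16], [-1.27, 1.26], [0.24, 2.4], [-1.31, 4.45], [0.19, 1.91], [-2.76, 2.76]. Speed limits (rad/s): [2.39, 2.39, 3.14, 3.14, 3.14, 3.14, 3.14].

### API

Orientations are given as a unit quaternion [w, x, y, z].
In Python, from cell import env gives the robot as it stands. The module is installed in compiled form; this text tells all that it offers.
- The arm moves only by the tool carry_out, never from a script. Its argument "deltas" is a list that holds one entry, the list of rows, each a list of 5 numbers: the shift along the tool's x, y, z in cm, then the turn about the tool's z in rad, then the closure, from 0 (fully open) to 1 (shut). A call has exactly 8 rows; each row shifts and turns the commanded pose from where the row before left it, along the tool's axes as they then stand; what a row does not reach is not made up. A row lasts 1/12 s, in which the tool goes at most 41.7 mm and 7.16 degrees, less where a joint would pass 70% of its speed; a pose out of reach is approached as far as the arm can. A call is refused whole if a number of a shift passes 4.17 or a number of a turn 0.125, either way. A call with a gripper value outside its range is refused whole. The fingers move at their own pace and stop on an object; the grip force is fixed at half the most. Time passes only in rows, so rows that do not move let the fingers close, or fill a call up. It gives the time, the measured TCP pose, the force, the opening and the grip force at its end, in the units of the state.
- env.state(): the state, without advancing time (a new reading comes with each control period).
- env.get_image(name): name is "scene" or "top" or "wrist"; returns the picture (480x640x3 uint8, red, green, blue); there is no depth.
- env.get_calibration(name): a dict with "fx", "fy", "cx", "cy" (pixels), "extrinsics" (4x4, takes a point from world to camera coordinates). Camera axes: x right, y up, looking along -z (the intrinsics and any distortion apply to the point x, -y, -z); pixel columns grow to the right and rows downward; lengths in m; the calibration is good to about 2 mm. A picture is of the moment at which its call begins: read the wrist's pose just before it. get_calibration takes no time and is no camera call; for the wrist camera it gives the pose at the moment of the call.
- env.job_done(): hands the job in; it is judged then, once.
The state is a dict: "clock": time; "joint_pos": joint angles; "joint_vel": joint speeds; "joint_efforts": joint torques, N m; "position": TCP position; "tool_rot": TCP orientation; "ft_force": force on the tool from outside, world axes, zero at the start; "ft_torque": the same for the moment, N m; "gripper_width": opening from 0.0 (shut) to 1.0 (fully open); "grasp_force": force on a finger pad.
Only numpy, scipy, OpenCV 4.12 (cv2) and the standard library are available. Lean on these libraries where they do the work, as an engineer would, in place of code of your own. Each camera call takes 0.05 s, during which the arm holds its last target. There are 200 camera calls.

### The job

Pack the sample cups for transport: swing the carrier's retaining bar well clear of the ring, at least three quarters of the way open, then nest all the steel cups that are on the bench upright inside one another, in size order, in the carrier's ring. Then swing the bar back over the stack until the hole in its end lines up with the hole in the ledge, and push the pin from the grey stand down through both holes until its collar sits on the bar. Do not knock over the bottles or the glass beaker.

Things in the scene. Friction and masses are not known exactly. Their poses are not given: they have to be found in the camera images.
- well (a point): Centre of the floor of the carrier's low locating ring (ring of dark steel, 78 mm inside, 8 mm high). The carrier is a fixed grey-painted base plate 110 x 260 mm, 10 mm thick, this point on its top face. Axes: z up, y along the plate towards the ledge post, -y towards the pivot post (both 85 mm from here).
- ledge_hole (a point): Centre of the mouth of the upright 11 mm through hole in the carrier's steel ledge, on the ledge's top face, 119 mm above the bench; 85 mm from the well along +y. The ledge is 36 x 48 mm, 8 mm thick, with free space under the hole.
- bar (a joint): Angle of the flat aluminium retaining bar (26 mm wide, 8 mm thick, underside 120 mm and top 128 mm above the bench), which swings level about the upright pivot post. 0 = straight over the well, its eye exactly over the ledge hole; grows as the bar swings clear, clockwise from above, towards the carrier's +x side; about 1.57 = fully clear. Travel -0.15 to 1.6, so there is no stop at 0; it stays where it is left (stiff pivot: about 1 N at the knob).
- bar_pivot (a point): Pivot axis of the bar, at the height of the bar's top face (128 mm); 85 mm from the well along the carrier's -y. A dark boss of 30 mm diameter rises 6 mm above the bar here.
- bar_eye (a point): Centre of the mouth of the upright 11 mm hole (eye) at the bar's end, on its top face; 170 mm from the pivot axis. The end of the bar is a 36 mm square.
- bar_knob (a point): Top centre of the black upright finger knob on the bar, a cylinder 16 mm in diameter that stands 30 mm above the bar's top face, 110 mm from the pivot axis.
- stand: Fixed grey block 50 x 50 x 45 mm high with an upright hole, in which the retaining pin is kept. Origin under its centre, on the bench.
- pin: Loose steel retaining pin. Origin: centre of the underside of its collar; z points up towards its head. Below: a round shank 8 mm in diameter, 36 mm long, its last 6 mm tapered to 4 mm. Above: a collar 26 mm in diameter, 4 mm thick, then a round dark head 20 mm in diameter from 4 to 30 mm. It starts upright in the stand, the collar on the stand's top (45 mm above the bench). 60 g.
- pin_tip (a point): Lower end of the pin's shank, 36 mm below its origin.
- cup1: Open round straight-walled steel sample cup, the largest: 68 mm outside and 64 mm inside diameter, 45 mm high, floor 14 mm thick, wall 2 mm; so a cup standing inside another stands 14 mm above it. Origin: centre of its underside, z up to the mouth. About 170 g. May be absent.
- cup2: Open round straight-walled steel sample cup, second in size: 56 mm outside and 52 mm inside diameter, 45 mm high, floor 14 mm thick, wall 2 mm; so a cup standing inside another stands 14 mm above it. Origin: centre of its underside, z up to the mouth. About 120 g. May be absent.
- cup3: Open round straight-walled steel sample cup, third in size: 44.5 mm outside and 40.5 mm inside diameter, 45 mm high, floor 14 mm thick, wall 2 mm; so a cup standing inside another stands 14 mm above it. Origin: centre of its underside, z up to the mouth. About 85 g. May be absent.
- cup4: Open round straight-walled steel sample cup, fourth in size: 33 mm outside and 29 mm inside diameter, 45 mm high, floor 14 mm thick, wall 2 mm; so a cup standing inside another stands 14 mm above it. Origin: centre of its underside, z up to the mouth. About 55 g. May be absent.
- cup5: Open round straight-walled steel sample cup, the smallest: 22 mm outside and 18 mm inside diameter, 45 mm high, floor 14 mm thick, wall 2 mm; so a cup standing inside another stands 14 mm above it. Origin: centre of its underside, z up to the mouth. About 30 g. May be absent.
- amber_bottle: Amber glass bottle, 60 mm in diameter, 130 mm high. Not part of the job. Origin at the centre of its underside.
- wash_bottle: White plastic bottle with red cap, 60 mm in diameter, 150 mm high. Not part of the job. Origin at the centre of its underside.
- glass_beaker: Empty glass beaker, 64 mm in diameter, 85 mm high. Not part of the job. Origin at the centre of its underside.
- stopper1: Black rubber stopper, 30 mm in diameter, 25 mm high. Not part of the job. Origin at the centre of its underside.
- stopper2: Black rubber stopper like the other. Not part of the job. Origin at the centre of its underside.
Things that resemble listed ones, but are neither listed nor needed, are in the scene too. What is shaped like the cup3 but black or brown is not meant. What is shaped like the cup4 but orange is not meant.

How it is judged:
By the outcome, as a careful person would: the job done as asked, in the order asked, and still so for the second after the job is handed in, with the robot touching nothing.
Of cup1, cup2, cup3, cup4, cup5 only 3 to 5 are there at a start; the rules pass over those that are not, and their reading is None.
At some moment in a run one of cup1, cup2, cup3, cup4, cup5 may be knocked a few centimetres aside while the robot is not near it.
It also fails if it takes over 210 s, if anything falls off the work surface, if the arm or the gripper's body presses on something with over 40 N, if the wrist force passes 120 N, or if a joint passes its speed limit or range.

## Working session

There is one attempt and no reset: what is moved stays moved. The work goes in short steps, Python scripts to look and compute and a tool call to move; the robot and the scene stay as the last step left them, time stands still between calls to the robot, and variables do not carry over. Pictures are saved under pics/ and viewed, at most 14 in all, crops included, and the job is handed in when it is done.

Besides the shell and the picture viewer there is one more tool, called after "Emit:" by a JSON object that holds its "fn" and its "kwargs". carry_out: Moves the arm, as the interface text tells. Its arguments: {"type":"object","properties":{"deltas":{"type":"array"}},"required":["deltas"]}

```bash
mkdir -p pics; cat > h.py <<'E'
import numpy as np, cv2
from cell import env
def snap(name,fn,crop=None,scale=1):
    im=env.get_image(name)[:,:,::-1].copy()
    cv2.imwrite(f'pics/{fn}_full.png',im)
    if crop: x0,y0,x1,y1=crop; im=im[y0:y1,x0:x1]
    if scale!=1: im=cv2.resize(im,None,fx=scale,fy=scale,interpolation=cv2.INTER_CUBIC)
    cv2.imwrite(f'pics/{fn}.png',im)
def ray(c,u,v,z):
    E=np.array(c['extrinsics']);R=E[:3,:3];t=E[:3,3]
    d=R.T@np.array([(u-c['cx'])/c['fx'],-(v-c['cy'])/c['fy'],-1]); o=-R.T@t
    return o+d*(z-o[2])/d[2]
def proj(c,p):
    E=np.array(c['extrinsics']);q=E[:3,:3]@np.array(p)+E[:3,3]
    return c['cx']+c['fx']*q[0]/-q[2], c['cy']-c['fy']*q[1]/-q[2]
E
python3 - <<'E'
from h import *
snap('top','top0');snap('scene','scene0')
for n in('top','scene','wrist'):
    c=env.get_calibration(n);print(n,{k:(np.round(v,4).tolist() if k=='extrinsics' else v) for k,v in c.items()})
s=env.state();print(s)
E
```

```text
top {'fx': 489.95331918520617, 'fy': 489.95331918520617, 'cx': 319.47774078979734, 'cy': 230.46329311350897, 'extrinsics': [[-0.0007, -1.0, -0.0067, 0.0027], [0.9881, -0.0017, 0.1539, -0.5083], [-0.1539, -0.0066, 0.9881, -1.0874], [0.0, 0.0, 0.0, 1.0]]}
scene {'fx': 549.8113987562385, 'fy': 549.8113987562385, 'cx': 329.52302056868683, 'cy': 234.6361698445524, 'extrinsics': [[0.579, 0.8149, -0.0246, -0.2922], [-0.4614, 0.3524, 0.8142, 0.1597], [0.6722, -0.4601, 0.5801, -1.6415], [0.0, 0.0, 0.0, 1.0]]}
wrist {'fx': 359.4488437479794, 'fy': 359.4488437479794, 'cx': 319.26390060264174, 'cy': 240.18388710344544, 'extrinsics': [[0.434, -0.9009, -0.0016, -0.649], [0.8582, 0.414, -0.3036, 0.0431], [0.2742, 0.1304, 0.9528, -0.3899], [0.0, 0.0, 0.0, 1.0]]}
{'clock': 0.1, 'joint_pos': array([ 1.05679114,  0.53705794, -0.00442782,  1.53875378,  0.00259685,
        1.06731164, -0.07117659]), 'joint_vel': array([ 0.00071817, -0.00061542, -0.00047053, -0.00155118, -0.0002037 ,
       -0.00033756,  0.00049738]), 'joint_efforts': array([ 2.18897156e-03, -5.72087181e+01,  9.93792862e-01, -2.52235222e+01,
       -5.61856187e-02,  1.34677408e-02,  4.47188654e-05]), 'position': array([ 0.2811704 , -0.5853925 ,  0.21395587]), 'tool_rot': array([-7.28450815e-04,  9.75028718e-01,  2.22077502e-01, -2.25297649e-04]), 'ft_force': array([ 0.43861999,  0.69639095, -0.0436051 ]), 'ft_torque': array([ 0.05387629, -0.00937374,  0.04367038]), 'grasp_force': 0.0, 'gripper_width': 0.9977996039209219}
```

View pics/top0.png

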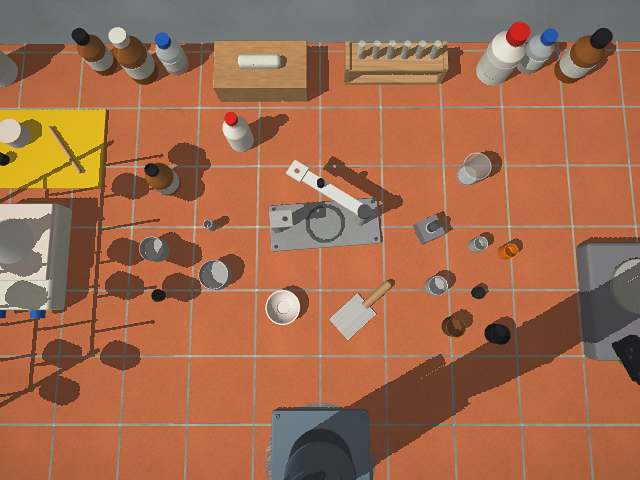

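View pics/scene0.png

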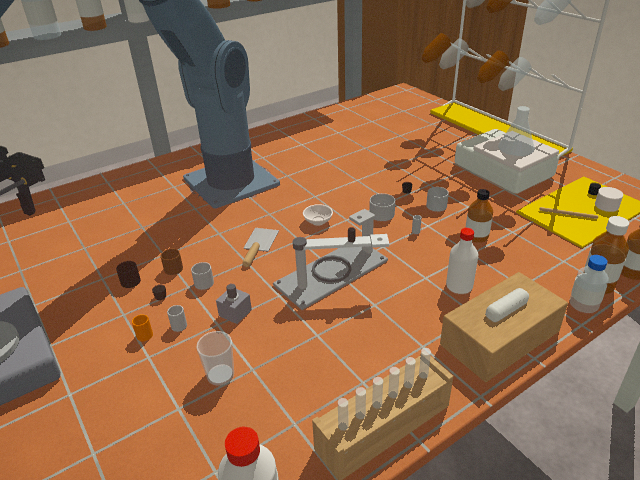

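The top view shows the five candidate cups at (214,275), (153,249), (210,224), (436,285) and (479,243). Look-alikes are brown (454,326), black (497,334), orange (509,250), the ceramic bowl (283,307) and the glass beaker (474,167). The carrier is at (325,222), with the bar partly open and its knob at (320,183). The pin stand is at (430,228). Next is one close crop to check.

```bash
python3 - <<'E'
import cv2
im=cv2.imread('pics/top0_full.png')
cv2.imwrite('pics/crop1.png',cv2.resize(im[150:350,130:530],None,fx=2,fy=2,interpolation=cv2.INTER_CUBIC))
E
```

```text
(no output)
```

View pics/crop1.png

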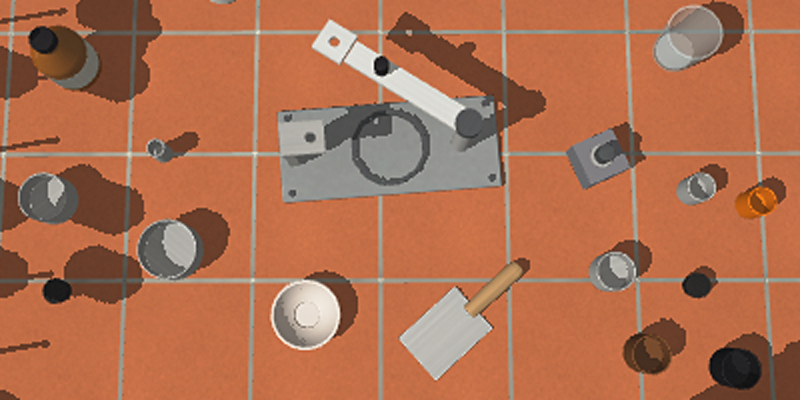

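```bash
python3 - <<'E'
from h import *
c=env.get_calibration('top')
for n,u,v,z in [('cup1',168,248,.045),('cup2',46,197,.045),('cup5',156,149,.045),('cup3',615,270,.045),('cup4',701,186,.045),('pin',605,149,.075),('knob',382,64,.158),('boss',469,121,.134),('eye',335,41,.128),('ledge',310,138,.119),('well',390,147,.018),('beaker',694,32,.085),('wrongO',760,201,.045),('stopper',697,284,.025),('amber',43,40,.13),
 ('c1',278,112,.01),('c2',284,202,.01),('c3',501,185,.01),('c4',494,97,.01)]:
    print(n,ray(c,u/2+130,v/2+150,z).round(4))
print(np.round(np.linalg.inv(np.array(c['extrinsics']))[:3,3],3))
s=env.state(); w=env.get_calibration('wrist')
print(np.round(np.linalg.inv(np.array(w['extrinsics'])),3))
from scipy.spatial.transform import Rotation as R
q=s['tool_rot'];print(R.from_quat([*q[1:],q[0]]).as_matrix().round(3))
E
```

```text
cup1 [0.4082 0.2405 0.045 ]
cup2 [0.4664 0.3817 0.045 ]
cup5 [0.5217 0.258  0.045 ]
cup3 [ 0.383  -0.2629  0.045 ]
cup4 [ 0.4779 -0.3641  0.045 ]
pin [ 0.5157 -0.2498  0.075 ]
knob [ 0.5921 -0.0019  0.158 ]
boss [ 0.5361 -0.0938  0.134 ]
eye [0.6255 0.0489 0.128 ]
ledge [0.5209 0.0755 0.119 ]
well [ 0.5281 -0.0107  0.018 ]
beaker [ 0.6471 -0.3522  0.085 ]
wrongO [ 0.4607 -0.4299  0.045 ]
stopper [ 0.3679 -0.3602  0.025 ]
amber [0.6269 0.3641 0.13  ]
c1 [0.572  0.1224 0.01  ]
c2 [0.4643 0.1137 0.01  ]
c3 [ 0.484 -0.141  0.01 ]
c4 [ 0.5897 -0.1348  0.01  ]
[ 0.335 -0.005  1.153]
[[ 0.434  0.858  0.274  0.352]
 [-0.901  0.414  0.13  -0.552]
 [-0.002 -0.304  0.953  0.384]
 [ 0.     0.     0.     1.   ]]
[[ 0.901  0.433 -0.001]
 [ 0.433 -0.901  0.001]
 [-0.    -0.002 -1.   ]]
```

Emit:
{"fn": "carry_out", "kwargs": {"deltas": [[[0, 0, -0.4, -0.12, 0], [0, 0, -0.4, -0.12, 0], [0, 0, -0.4, -0.12, 0], [0, 0, -0.4, -0.12, 0], [0, 0, -0.4, -0.12, 0], [0, 0, -0.4, -0.12, 0], [0, 0, -0.4, -0.12, 0], [0, 0, -0.4, -0.12, 0]]]}}

```text
clock: 0.77
position: [0.2812, -0.5856, 0.2464]
tool_rot: [-0.001, 0.76, 0.649, 0.0]
ft_force: [-0.1, -0.2, 0.8]
gripper_width: 0.997
grasp_force: 0.0
```

Emit:
{"fn": "carry_out", "kwargs": {"deltas": [[[0, 0, 0, -0.12, 0], [0, 0, 0, -0.12, 0], [3.4, 2.2, 0, 0, 0], [3.4, 2.2, 0, 0, 0], [3.4, 2.2, 0, 0, 0], [3.4, 2.2, 0, 0, 0], [3.4, 2.2, 0, 0, 0], [3.4, 2.2, 0, 0, 0]]]}}

```text
clock: 1.43
position: [0.3977, -0.3704, 0.2465]
tool_rot: [-0.0, 0.679, 0.734, -0.0]
ft_force: [0.4, -0.6, 0.0]
gripper_width: 1.001
grasp_force: 0.0
```

Emit:
{"fn": "carry_out", "kwargs": {"deltas": [[[3.4, 2.2, 0, 0, 0], [3.4, 2.2, 0, 0, 0], [3.4, 2.2, 0, 0, 0], [3.4, 2.2, 0, 0, 0], [3.4, 2.2, 0, 0, 0], [3.4, 2.2, 0, 0, 0], [2.4, 1.5, 0, 0, 0], [0, 0, 0, 0, 0]]]}}

```text
clock: 2.1
position: [0.5288, -0.1261, 0.2468]
tool_rot: [-0.001, 0.676, 0.737, 0.002]
ft_force: [0.1, 0.6, 0.4]
gripper_width: 1.003
grasp_force: 0.0
```

```bash
cat >> h.py <<'E'
from scipy.spatial.transform import Rotation as R
def tf():
    s=env.state();q=s['tool_rot'];return s,R.from_quat([*q[1:],q[0]]).as_matrix()
def go(p):
    "remaining displacement in tool axes, cm"
    s,M=tf();return (M.T@(np.array(p)-s['position'])*100).round(2).tolist()
def st():
    s,M=tf();print('t',round(s['clock'],2),'pos',s['position'].round(4),'yaw',round(float(np.arctan2(M[1,0],M[0,0])),3),'tilt',M[2].round(3),'grip',round(s['gripper_width']*88,1),round(float(s['grasp_force']),1),'F',s['ft_force'].round(1),'j7',s['joint_pos'][6].round(2))
E
python3 - <<'E'
from h import *
st();snap('wrist','w1');print(go([.592,-.002,.25]))
E
```

```text
t 2.1 pos [ 0.5288 -0.1261  0.2468] yaw 1.657 tilt [ 0.004  0.002 -1.   ] grip 88.3 0.0 F [0.1 0.6 0.4] j7 0.08
[12.2, 7.51, -0.32]
```

View pics/w1.png

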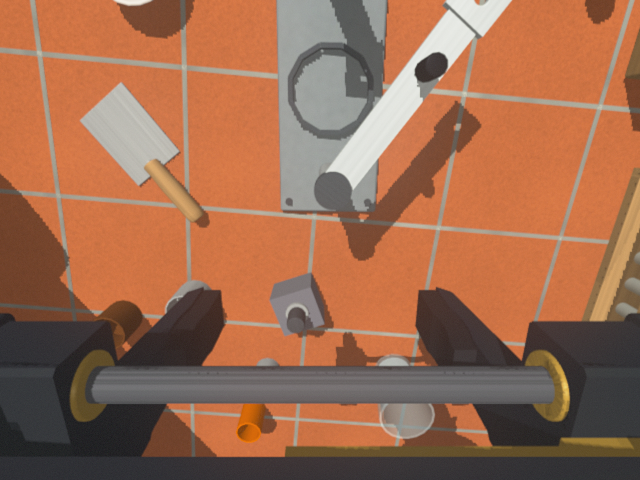

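The wrist view, looking along +y, shows the knob at (434,64), boss at (333,190), ring centre at (330,91), pin head at (295,322) and orange decoy at (250,420).

```bash
python3 - <<'E'
from h import *
w=env.get_calibration('wrist')
for n,u,v,z in [('knob',434,63,.158),('boss',333,189,.134),('well',330.5,91,.018),('pin',295,320,.075)]: print(n,ray(w,u,v,z).round(4))
E
```

```text
knob [ 0.5914 -0.0062  0.158 ]
boss [ 0.5349 -0.0978  0.134 ]
well [ 0.5288 -0.0163  0.018 ]
pin [ 0.511 -0.251  0.075]
```

Emit:
{"fn": "carry_out", "kwargs": {"deltas": [[[2.9, 1.84, 0, 0, 0], [2.9, 1.84, 0, 0, 0], [2.9, 1.84, 0, 0, 0], [2.9, 1.84, 0, 0, 0], [0, 0, 2.6, 0, 0], [0, 0, 2.6, 0, 0], [0, 0, 2.6, 0, 0], [0, 0, 2.6, 0, 0]]]}}

```text
clock: 2.82
position: [0.5904, -0.0144, 0.1412]
tool_rot: [0.0, 0.68, 0.733, -0.001]
ft_force: [-0.5, -0.4, -1.2]
gripper_width: 0.999
grasp_force: 0.0
```

Emit:
{"fn": "carry_out", "kwargs": {"deltas": [[[0, 0, 0, 0, 0.5], [0, 0, 0, 0, 0.7], [0, 0, 0, 0, 0.9], [0, 0, 0, 0, 1], [0, 0, 0, 0, 1], [0, 0, 0, 0, 1], [0, 0, 0, 0, 1], [0, 0, 0, 0, 1]]]}}

```text
clock: 3.48
position: [0.591, -0.0124, 0.1432]
tool_rot: [0.0, 0.679, 0.734, 0.0]
ft_force: [-0.6, 0.4, 0.1]
gripper_width: 0.421
grasp_force: 0.0
```

```bash
python3 - <<'E'
from h import *
st();
E
```

```text
t 3.48 pos [ 0.591  -0.0124  0.1432] yaw 1.648 tilt [-0.     0.001 -1.   ] grip 37.1 0.0 F [-0.6  0.4  0.1] j7 -0.23
```

Emit:
{"fn": "carry_out", "kwargs": {"deltas": [[[0.7, 0, 0, 0, 0.6], [0, 0, 0, 0, 0.8], [0, 0, 0, 0, 1], [0, 0, 0, 0, 1], [0, 0, 0, 0, 1], [0, 0, 0, 0, 1], [0, 0, 0, 0, 1], [0, 0, 0, 0, 1]]]}}

```text
clock: 4.15
position: [0.5903, -0.0055, 0.1427]
tool_rot: [-0.0, 0.679, 0.734, -0.0]
ft_force: [-0.5, -0.9, 0.9]
gripper_width: 0.007
grasp_force: 0.0
```

```bash
python3 - <<'E'
from h import *
st();snap('wrist','w2')
E
```

```text
t 4.15 pos [ 0.5903 -0.0055  0.1427] yaw 1.648 tilt [-0. -0. -1.] grip 0.6 0.0 F [-0.5 -0.9  0.9] j7 -0.24
```

View pics/w2.png

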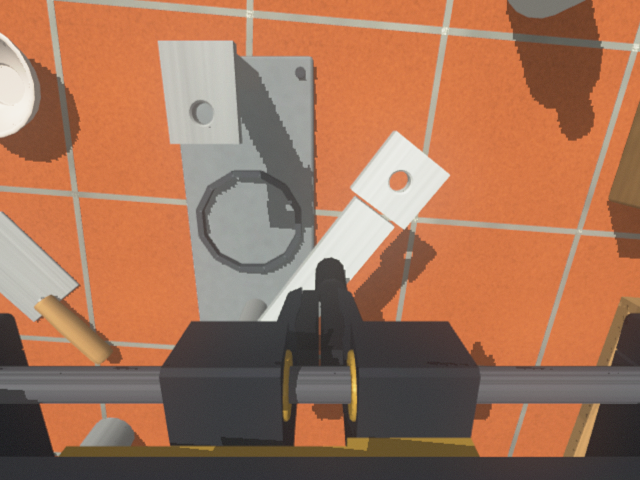

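The fingers closed short of the knob, which sits just ahead of them at (330,268). The eye is at (400,180), ledge hole at (201,112) and ring centre at (249,221).

```bash
python3 - <<'E'
from h import *
w=env.get_calibration('wrist')
for n,u,v,z in [('knob',330,268,.158),('eye',400,181,.128),('ledge',201,111,.119),('well',249,220,.018)]: print(n,ray(w,u,v,z).round(4))
t=env.get_calibration('top'); print(np.array(w['extrinsics']).round(3).tolist())
s,M=tf();print(proj(w,s['position']),proj(w,s['position']+M@[0,0,-.011]))
E
```

```text
knob [0.5934 0.0108 0.158 ]
eye [0.6268 0.0492 0.128 ]
ledge [0.5233 0.0753 0.119 ]
well [ 0.5303 -0.0074  0.018 ]
[[0.997, 0.078, -0.0, -0.587], [-0.074, 0.95, -0.303, 0.069], [-0.024, 0.303, 0.953, -0.306], [0.0, 0.0, 0.0, 1.0]]
(np.float64(320.3614163712995), np.float64(285.6439677932493)) (np.float64(320.4262189972553), np.float64(295.2191532321203))
```

```bash
python3 - <<'E'
import cv2,numpy as np
im=cv2.imread('pics/w2_full.png')[230:350,250:410]
im=cv2.resize(im,None,fx=5,fy=5,interpolation=cv2.INTER_CUBIC)
cv2.imwrite('pics/c2.png',(255*(im/255.)**0.5).astype('uint8'))
E
```

```text
(no output)
```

View pics/c2.png

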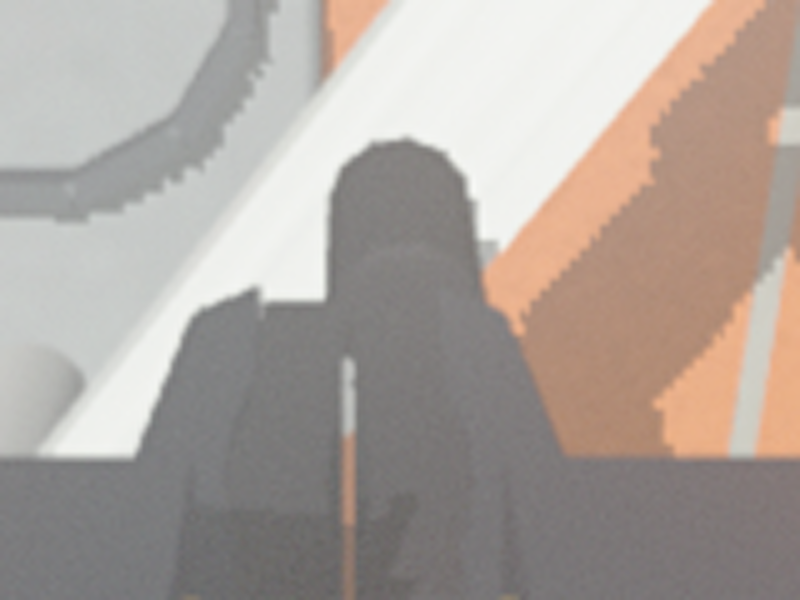

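```bash
python3 - <<'E'
from h import *
w=env.get_calibration('wrist')
print(ray(w,331,258,.128),ray(w,331.5,278.5,.158))
st()
for x in(0,.009): 
  for y in(-.0,.0): 
    s,M=tf();print(proj(w,s['position']+M@[x,y,.008]))
E
```

```text
[0.59531659 0.00465807 0.128     ] [0.59453323 0.00562157 0.158     ]
t 4.2 pos [ 0.5902 -0.0055  0.1427] yaw 1.648 tilt [-0. -0. -1.] grip 0.3 0.0 F [ 0.4 -0.6  0.2] j7 -0.24
(np.float64(320.3187045256829), np.float64(279.33289881754445))
(np.float64(320.3187045256829), np.float64(279.33289881754445))
(np.float64(320.3522092667023), np.float64(263.706791322288))
(np.float64(320.3522092667023), np.float64(263.706791322288))
```

Emit:
{"fn": "carry_out", "kwargs": {"deltas": [[[0.25, 0.45, 0, 0, 0], [0, 0, 0, 0, 0], [0, 0, 0, 0, 0], [0, 0, 0, 0, 0], [0, 0, 0, 0, 0], [0, 0, 0, 0, 0], [0, 0, 0, 0, 0], [0, 0, 0, 0, 0]]]}}

```text
clock: 4.87
position: [0.5945, -0.0027, 0.1427]
tool_rot: [0.0, 0.679, 0.734, -0.0]
ft_force: [-0.1, 0.2, -0.3]
gripper_width: 0.587
grasp_force: 0.0
```

Emit:
{"fn": "carry_out", "kwargs": {"deltas": [[[0, 0, 0, 0, 0], [0, 0, 0, 0, 0], [0, 0, 0, 0, 0], [0, 0, 0, 0, 0], [0, 0, 0, 0, 0], [0, 0, 0, 0, 0], [0, 0, 0.5, 0, 0], [0, 0, 0.5, 0, 0]]]}}

```text
clock: 5.53
position: [0.5948, -0.0026, 0.1325]
tool_rot: [0.0, 0.679, 0.734, 0.0]
ft_force: [-1.1, 0.1, 0.1]
gripper_width: 1.0
grasp_force: 0.0
```

```bash
python3 - <<'E'
from h import *
st();snap('wrist','w3',(160,200,480,440),2.5)
w=env.get_calibration('wrist');s,M=tf()
for p in([.009,.044,.008],[.009,-.044,.008],[-.009,.044,.008],[.009,.044,-.03],[.009,.0615,.008]): print(p,proj(w,s['position']+M@p))
E
```

```text
t 5.53 pos [ 0.5948 -0.0026  0.1325] yaw 1.648 tilt [-0.     0.001 -1.   ] grip 88.0 0.0 F [-1.1  0.1  0.1] j7 -0.25
[0.009, 0.044, 0.008] (np.float64(403.45561839069927), np.float64(263.8526662137303))
[0.009, -0.044, 0.008] (np.float64(237.32676746001948), np.float64(263.6688752432219))
[-0.009, 0.044, 0.008] (np.float64(401.07021519317414), np.float64(294.66697967284006))
[0.009, 0.044, -0.03] (np.float64(423.21563399363066), np.float64(296.286440588216))
[0.009, 0.0615, 0.008] (np.float64(436.4879598009113), np.float64(263.88921041452346))
```

View pics/w3.png

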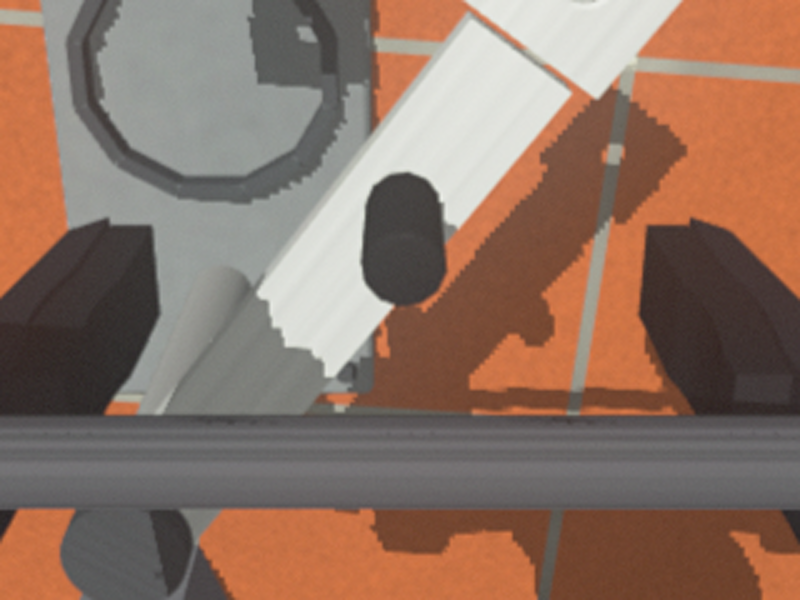

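Emit:
{"fn": "carry_out", "kwargs": {"deltas": [[[0, 0, 0.5, 0, 0], [0, 0, 0.5, 0, 0], [0, 0, 0.4, 0, 0], [0, 0, 0, 0, 1], [0, 0, 0, 0, 1], [0, 0, 0, 0, 1], [0, 0, 0, 0, 1], [0, 0, 0, 0, 1]]]}}

```text
clock: 6.25
position: [0.5948, -0.0026, 0.119]
tool_rot: [0.0, 0.679, 0.734, 0.0]
ft_force: [0.1, 0.1, 0.2]
gripper_width: 0.646
grasp_force: 0.0
```

Emit:
{"fn": "carry_out", "kwargs": {"deltas": [[[0, 0, 0, 0, 1], [0, 0, 0, 0, 1], [0, 0, 0, 0, 1], [0, 0, 0, 0, 1], [0, 0, 0, 0, 1], [0, 0, 0, 0, 1], [0, 0, 0, 0, 1], [0, 0, 0, 0, 1]]]}}

```text
clock: 6.92
position: [0.595, -0.0023, 0.1188]
tool_rot: [0.0, 0.679, 0.734, 0.0]
ft_force: [1.8, 1.4, -1.4]
gripper_width: 0.174
grasp_force: 30.0
```

Emit:
{"fn": "carry_out", "kwargs": {"deltas": [[[0, 0, 0, 0, 1], [0, 0, 0, 0, 1], [0, 0, 0, 0, 1], [0, 0, 0, 0, 1], [0, 0, 0, 0, 1], [0, 0, 0, 0, 1], [0, 0, 0, 0, 1], [0, 0, 0, 0, 1]]]}}

```text
clock: 7.58
position: [0.5948, -0.0022, 0.1188]
tool_rot: [0.0, 0.679, 0.734, 0.0]
ft_force: [3.7, 3.5, -1.6]
gripper_width: 0.171
grasp_force: 30.0
```

```bash
python3 - <<'E'
from h import *
st()
snap('wrist','w4')
E
```

```text
t 7.58 pos [ 0.5948 -0.0022  0.1188] yaw 1.648 tilt [ 0.     0.001 -1.   ] grip 15.0 30.0 F [ 3.7  3.5 -1.6] j7 -0.26
```

Emit:
{"fn": "carry_out", "kwargs": {"deltas": [[[-0.37, 0.47, 0, 0.054, 1], [-0.37, 0.47, 0, 0.054, 1], [-0.37, 0.47, 0, 0.054, 1], [-0.37, 0.47, 0, 0.054, 1], [-0.37, 0.47, 0, 0.054, 1], [-0.37, 0.47, 0, 0.054, 1], [-0.37, 0.47, 0, 0.054, 1], [-0.37, 0.47, 0, 0.054, 1]]]}}

```text
clock: 8.3
position: [0.6285, -0.0352, 0.1188]
tool_rot: [-0.0, 0.821, 0.57, 0.0]
ft_force: [3.3, 3.2, -2.1]
gripper_width: 0.171
grasp_force: 30.0
```

Emit:
{"fn": "carry_out", "kwargs": {"deltas": [[[-0.37, 0.47, 0, 0.054, 1], [-0.37, 0.47, 0, 0.054, 1], [-0.37, 0.47, 0, 0.054, 1], [-0.37, 0.47, 0, 0.054, 1], [-0.37, 0.47, 0, 0.054, 1], [-0.37, 0.47, 0, 0.054, 1], [-0.37, 0.47, 0, 0.054, 1], [-0.37, 0.47, 0, 0.054, 1]]]}}

```text
clock: 8.97
position: [0.6453, -0.0801, 0.1188]
tool_rot: [-0.0, 0.925, 0.381, 0.0]
ft_force: [4.0, 2.9, -1.6]
gripper_width: 0.173
grasp_force: 30.0
```

```bash
python3 - <<'E'
from h import *
st();snap('top','t2')
E
```

```text
t 8.97 pos [ 0.6453 -0.0801  0.1188] yaw 0.781 tilt [ 0.001 -0.    -1.   ] grip 15.3 30.0 F [ 4.   2.9 -1.6] j7 -0.87
```

View pics/t2.png

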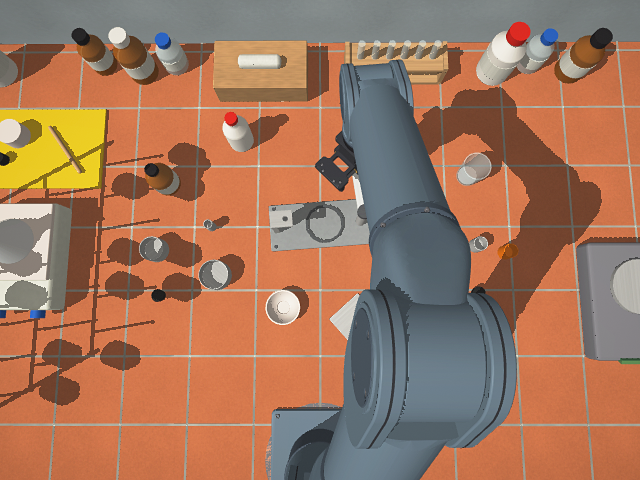

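The top view shows the bar swung fully open at about 1.5 rad, with the cups at the same pixels as before.

Emit:
{"fn": "carry_out", "kwargs": {"deltas": [[[0, 0, 0, 0, 0], [0, 0, 0, 0, 0], [0, 0, 0, 0, 0], [0, 0, 0, 0, 0], [0, 0, 0, 0, 0], [0, 0, 0, 0, 0], [0, 0, 0, 0, 0], [0, 0, 0, 0, 0]]]}}

```text
clock: 9.68
position: [0.645, -0.0804, 0.1187]
tool_rot: [-0.0, 0.924, 0.382, -0.0]
ft_force: [0.1, 0.1, 0.0]
gripper_width: 0.751
grasp_force: 0.0
```

Emit:
{"fn": "carry_out", "kwargs": {"deltas": [[[0, 0, -2.5, 0, 0], [0, 0, -2.5, 0, 0], [0, 0, -2.5, 0, 0], [0, 0, -2.5, -0.124, 0], [0, 0, 0, -0.124, 0], [0, 0, 0, -0.124, 0], [0, 0, 0, -0.124, 0], [0, 0, 0, -0.124, 0]]]}}

```text
clock: 10.35
position: [0.6451, -0.0805, 0.2189]
tool_rot: [0.0, 0.762, 0.648, -0.0]
ft_force: [0.0, -0.1, -0.8]
gripper_width: 0.999
grasp_force: 0.0
```

Emit:
{"fn": "carry_out", "kwargs": {"deltas": [[[0, 0, 0, -0.124, 0], [0, 0, 0, -0.124, 0], [3.4, -2.1, 0, 0, 0], [3.4, -2.1, 0, 0, 0], [3.4, -2.1, 0, 0, 0], [3.4, -2.1, 0, 0, 0], [3.4, -2.1, 0, 0, 0], [3.4, -2.1, 0, 0, 0]]]}}

```text
clock: 11.02
position: [0.5016, 0.1139, 0.2189]
tool_rot: [0.0, 0.678, 0.735, 0.0]
ft_force: [0.3, 1.0, 0.7]
gripper_width: 1.003
grasp_force: 0.0
```

Emit:
{"fn": "carry_out", "kwargs": {"deltas": [[[3.4, -2.1, 0, 0, 0], [3.4, -2.1, 0, 0, 0], [3.4, -2.1, 0, 0, 0], [3.1, -2.1, 0, 0, 0], [0, 0, 0, 0, 0], [0, 0, 0, 0, 0], [0, 0, 0, 0, 0], [0, 0, 0, 0, 0]]]}}

```text
clock: 11.68
position: [0.4095, 0.2372, 0.2186]
tool_rot: [0.0, 0.679, 0.734, -0.0]
ft_force: [0.4, -0.2, 0.5]
gripper_width: 0.999
grasp_force: 0.0
```

```bash
python3 - <<'E'
from h import *
st();snap('wrist','w5')
E
```

```text
t 11.68 pos [0.4095 0.2372 0.2186] yaw 1.649 tilt [-0.001  0.    -1.   ] grip 87.9 0.0 F [ 0.4 -0.2  0.5] j7 -0.73
```

View pics/w5.png

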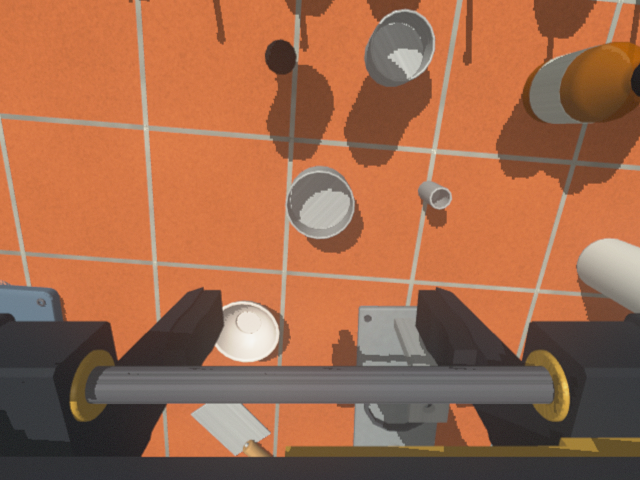

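The wrist view shows cup1's rim centre at (321,206), cup2's at (403,43), and cup5's at (441,198).

```bash
python3 - <<'E'
from h import *
w=env.get_calibration('wrist')
for n,u,v in [('c1',321,206),('c2',402,44),('c5',441,198)]:
    p=ray(w,u,v,.045);print(n,p.round(4),go([p[0],p[1],.004]))
im=cv2.imread('pics/w5_full.png')
E
```

```text
c1 [0.4102 0.2414 0.045 ] [0.43, 0.11, 21.46]
c2 [0.4678 0.3873 0.045 ] [14.53, 6.98, 21.45]
c5 [0.5252 0.2585 0.045 ] [1.23, 11.7, 21.46]
```

Emit:
{"fn": "carry_out", "kwargs": {"deltas": [[[0.4, 0, 3.5, 0, 0], [0, 0, 3.5, 0, 0], [0, 0, 3.5, 0, 0], [0, 0, 3.5, 0, 0], [0, 0, 3, 0, 0], [0, 0, 2.4, 0, 0], [0, 0, 1.5, 0, 0], [0, 0, 1.5, 0, 0]]]}}

```text
clock: 12.4
position: [0.4085, 0.241, -0.007]
tool_rot: [0.0, 0.679, 0.734, -0.001]
ft_force: [0.5, -0.1, 0.2]
gripper_width: 0.999
grasp_force: 0.0
```

Emit:
{"fn": "carry_out", "kwargs": {"deltas": [[[0, 0, 0, 0, 1], [0, 0, 0, 0, 1], [0, 0, 0, 0, 1], [0, 0, 0, 0, 1], [0, 0, 0, 0, 1], [0, 0, 0, 0, 1], [0, 0, 0, 0, 1], [0, 0, 0, 0, 1]]]}}

```text
clock: 13.07
position: [0.4088, 0.2426, -0.0046]
tool_rot: [0.0, 0.678, 0.735, 0.0]
ft_force: [0.3, -1.2, 7.0]
gripper_width: 0.762
grasp_force: 30.0
```

```bash
python3 - <<'E'
from h import *
st();print(go([.5285,-.0095,.15]))
E
```

```text
t 13.07 pos [ 0.4088  0.2426 -0.0046] yaw 1.651 tilt [ 0.     0.001 -1.   ] grip 67.1 30.0 F [ 0.3 -1.2  7. ] j7 -1.03
[-26.09, 9.92, -15.45]
```

Emit:
{"fn": "carry_out", "kwargs": {"deltas": [[[0, 0, -2, 0, 1], [0, 0, -3, 0, 1], [0, 0, -3, 0, 1], [0, 0, -3, 0, 1], [0, 0, -3, 0, 1], [0, 0, -1.5, 0, 1], [0, 0, 0, 0, 1], [-2, 0.5, 0, 0, 1]]]}}

```text
clock: 13.73
position: [0.4141, 0.2266, 0.1504]
tool_rot: [-0.0, 0.676, 0.737, 0.002]
ft_force: [0.5, 0.1, -2.4]
gripper_width: 0.758
grasp_force: 30.0
```

Emit:
{"fn": "carry_out", "kwargs": {"deltas": [[[-3, 1.2, 0, 0, 1], [-3.5, 1.4, 0, 0, 1], [-3.5, 1.4, 0, 0, 1], [-3.5, 1.4, 0, 0, 1], [-3.5, 1.4, 0, 0, 1], [-3.5, 1.4, 0, 0, 1], [-2.5, 1.2, 0, 0, 1], [-1, 0, 0, 0, 1]]]}}

```text
clock: 14.4
position: [0.5292, -0.0138, 0.148]
tool_rot: [0.0, 0.68, 0.733, -0.001]
ft_force: [0.5, -0.6, -2.1]
gripper_width: 0.766
grasp_force: 30.0
```

```bash
python3 - <<'E'
from h import *
st();print(go([.529,-.009,.0254]));snap('wrist','w6')
E
```

```text
t 14.4 pos [ 0.5292 -0.0138  0.148 ] yaw 1.646 tilt [-0.002 -0.001 -1.   ] grip 67.4 30.0 F [ 0.5 -0.6 -2.1] j7 -0.24
[0.5, 0.02, 12.26]
```

View pics/w6.png

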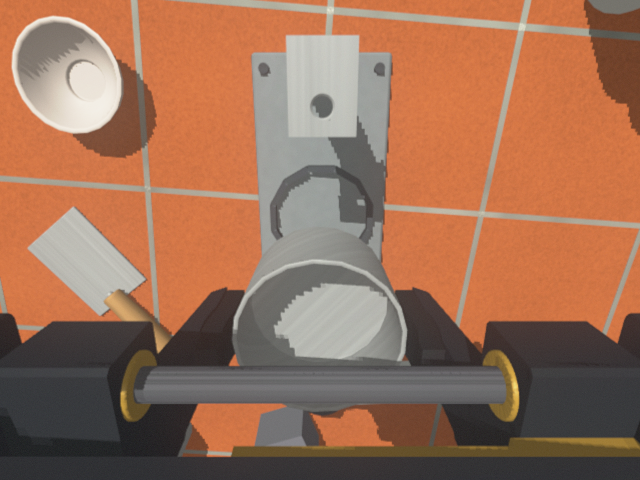

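The wrist view shows cup1 held upright with its rim centre at (320,315), ring centre at (321,213) and ledge hole at (321,105).

```bash
python3 - <<'E'
from h import *
w=env.get_calibration('wrist');st()
for n,u,v,z in [('ledge',321,105,.119),('ring',321,213,.018),('rim',320,313,.198)]: print(n,ray(w,u,v,z).round(4))
E
```

```text
t 14.45 pos [ 0.5279 -0.014   0.1478] yaw 1.645 tilt [-0.002 -0.002 -1.   ] grip 67.0 30.0 F [-0.5 -2.4 -2.4] j7 -0.24
ledge [0.5214 0.0747 0.119 ]
ring [ 0.5279 -0.0065  0.018 ]
rim [ 0.5268 -0.0017  0.198 ]
```

Emit:
{"fn": "carry_out", "kwargs": {"deltas": [[[0.5, 0, 0, 0, 1], [0, 0, 3, 0, 1], [0, 0, 3, 0, 1], [0, 0, 3, 0, 1], [0, 0, 2, 0, 1], [0, 0, 1.2, 0, 1], [0, 0, 0, 0, 1], [0, 0, 0, 0, 1]]]}}

```text
clock: 15.12
position: [0.527, -0.0018, 0.0278]
tool_rot: [-0.001, 0.677, 0.736, 0.0]
ft_force: [1.0, -0.3, -2.2]
gripper_width: 0.76
grasp_force: 30.0
```

Emit:
{"fn": "carry_out", "kwargs": {"deltas": [[[0, 0, 0.4, 0, 1], [0, 0, 0.4, 0, 1], [0, 0, 0.4, 0, 1], [0, 0, 0.3, 0, 1], [0, 0, 0.3, 0, 1], [0, 0, 0, 0, 1], [0, 0, 0, 0, 1], [0, 0, 0, 0, 1]]]}}

```text
clock: 15.78
position: [0.5288, -0.0052, 0.0106]
tool_rot: [0.001, 0.678, 0.735, 0.0]
ft_force: [0.8, -3.8, 5.9]
gripper_width: 0.76
grasp_force: 30.0
```

```bash
python3 - <<'E'
from h import *
st()
E
```

```text
t 15.78 pos [ 0.5288 -0.0052  0.0106] yaw 1.65 tilt [-0.002  0.002 -1.   ] grip 66.9 30.0 F [ 0.8 -3.8  5.9] j7 -0.38
```

Emit:
{"fn": "carry_out", "kwargs": {"deltas": [[[-0.3, 0, 0, 0, 1], [0, 0, 0.2, 0, 1], [0, 0, 0.2, 0, 1], [0, 0, 0, 0, 1], [0, 0, 0, 0, 1], [0, 0, 0, 0, 1], [0, 0, 0, 0, 1], [0, 0, 0, 0, 1]]]}}

```text
clock: 16.45
position: [0.5278, -0.006, 0.0058]
tool_rot: [-0.0, 0.678, 0.735, 0.0]
ft_force: [-1.1, 0.8, 5.3]
gripper_width: 0.763
grasp_force: 30.0
```

```bash
python3 - <<'E'
from h import *
st()
E
```

```text
t 16.45 pos [ 0.5278 -0.006   0.0058] yaw 1.652 tilt [ 0.  0. -1.] grip 67.2 30.0 F [-1.1  0.8  5.3] j7 -0.38
```

Emit:
{"fn": "carry_out", "kwargs": {"deltas": [[[0, 0, 0, 0, 0], [0, 0, 0, 0, 0], [0, 0, 0, 0, 0], [0, 0, 0, 0, 0], [0, 0, 0, 0, 0], [0, 0, -1, 0, 0], [0, 0, -2, 0, 0], [0, 0, -3, 0, 0]]]}}

```text
clock: 17.12
position: [0.5259, -0.0067, 0.0651]
tool_rot: [-0.002, 0.678, 0.735, -0.001]
ft_force: [0.8, -0.8, 0.5]
gripper_width: 0.997
grasp_force: 0.0
```

Emit:
{"fn": "carry_out", "kwargs": {"deltas": [[[0, 0, -4, 0, 0], [0, 0, -4, 0, 0], [0, 0, -4, 0, 0], [0, 0, -3, 0, 0], [3.6, -0.3, 0, 0, 0], [3.6, -0.3, 0, 0, 0], [3.6, -0.3, 0, 0, 0], [3.6, -0.3, 0, 0, 0]]]}}

```text
clock: 17.78
position: [0.5036, 0.1371, 0.2168]
tool_rot: [0.0, 0.678, 0.735, 0.0]
ft_force: [-0.2, 0.6, 0.8]
gripper_width: 1.002
grasp_force: 0.0
```

Emit:
{"fn": "carry_out", "kwargs": {"deltas": [[[3.6, -0.3, 0, 0, 0], [3.6, -0.3, 0, 0, 0], [3.6, -0.3, 0, 0, 0], [3.6, -0.2, 0, 0, 0], [3.6, -0.2, 0, 0, 0], [3.5, -0.2, 0, 0, 0], [3.5, -0.2, 0, 0, 0], [0, 0, 0, 0, 0]]]}}

```text
clock: 18.45
position: [0.4628, 0.3919, 0.2169]
tool_rot: [-0.003, 0.675, 0.738, 0.002]
ft_force: [-1.1, 0.5, 0.6]
gripper_width: 0.999
grasp_force: 0.0
```

```bash
python3 - <<'E'
from h import *
st();snap('wrist','w7')
g=cv2.imread('pics/w7_full.png')
t=env.get_calibration('wrist')
for n,p in [('c2',(.467,.384,.045)),('c5',(.5235,.258,.045))]: print(n,proj(t,p))
E
```

```text
t 18.45 pos [0.4628 0.3919 0.2169] yaw 1.661 tilt [ 0.006 -0.001 -1.   ] grip 87.9 0.0 F [-1.1  0.5  0.6] j7 -0.95
c2 (np.float64(322.38297278785603), np.float64(215.6154587441944))
c5 (np.float64(363.68262932110895), np.float64(332.9489416802138))
```

View pics/w7.png

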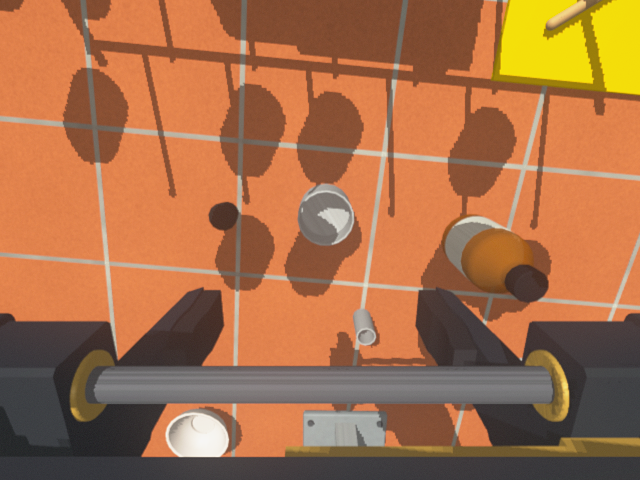

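Cup2's rim centre is at (326,218) and undisturbed; the amber bottle at (480,240) is clear of the hand.

```bash
python3 - <<'E'
from h import *
w=env.get_calibration('wrist');st()
for n,u,v,z in [('c2',326,217,.045),('cap',527,283,.13),('c5',366,337,.045)]: p=ray(w,u,v,z);print(n,p.round(4),go([p[0],p[1],.004]))
E
```

```text
t 18.5 pos [0.4643 0.3881 0.2165] yaw 1.658 tilt [ 0.003 -0.001 -1.   ] grip 88.0 0.0 F [-0.3 -0.2 -0.8] j7 -0.95
c2 [0.4706 0.3829 0.045 ] [-0.63, 0.6, 21.25]
cap [0.6277 0.365  0.13  ] [-3.79, 16.08, 21.23]
c5 [0.5266 0.2532 0.045 ] [-14.04, 5.04, 21.21]
```

Emit:
{"fn": "carry_out", "kwargs": {"deltas": [[[-0.5, 0.5, 2, 0, 0], [0, 0, 3.5, 0, 0], [0, 0, 3.5, 0, 0], [0, 0, 3.5, 0, 0], [0, 0, 3.5, 0, 0], [0, 0, 2.7, 0, 0], [0, 0, 1.5, 0, 0], [0, 0, 1, 0, 0]]]}}

```text
clock: 19.17
position: [0.4722, 0.3773, 0.0023]
tool_rot: [0.0, 0.678, 0.735, -0.001]
ft_force: [0.5, -0.5, -0.2]
gripper_width: 1.002
grasp_force: 0.0
```

Emit:
{"fn": "carry_out", "kwargs": {"deltas": [[[0, 0, 0, 0, 1], [0, 0, 0, 0, 1], [0, 0, 0, 0, 1], [0, 0, 0, 0, 1], [0, 0, 0, 0, 1], [0, 0, 0, 0, 1], [0, 0, 0, 0, 1], [0, 0, 0, 0, 1]]]}}

```text
clock: 19.83
position: [0.4726, 0.3796, 0.0049]
tool_rot: [0.0, 0.678, 0.735, 0.001]
ft_force: [-1.5, -1.8, 6.5]
gripper_width: 0.617
grasp_force: 30.0
```

```bash
python3 - <<'E'
from h import *
st();print(go([.528,-.0065,.15]))
E
```

```text
t 19.83 pos [0.4726 0.3796 0.0049] yaw 1.652 tilt [ 0.001  0.001 -1.   ] grip 54.3 30.0 F [-1.5 -1.8  6.5] j7 -1.08
[-38.93, 2.41, -14.53]
```

Emit:
{"fn": "carry_out", "kwargs": {"deltas": [[[0, 0, -2, 0, 1], [0, 0, -3, 0, 1], [0, 0, -3, 0, 1], [0, 0, -3, 0, 1], [0, 0, -3, 0, 1], [0, 0, -1, 0, 1], [-1.5, 0, 0, 0, 1], [-3, 0.3, 0, 0, 1]]]}}

```text
clock: 20.5
position: [0.4775, 0.3385, 0.1548]
tool_rot: [-0.001, 0.676, 0.737, 0.002]
ft_force: [0.1, 0.3, -2.3]
gripper_width: 0.612
grasp_force: 29.9
```

Emit:
{"fn": "carry_out", "kwargs": {"deltas": [[[-3.5, 0.2, 0, 0, 1], [-3.5, 0.2, 0, 0, 1], [-3.5, 0.2, 0, 0, 1], [-3.5, 0.2, 0, 0, 1], [-3.5, 0.2, 0, 0, 1], [-3.5, 0.2, 0, 0, 1], [-3.5, 0.2, 0, 0, 1], [-3.5, 0.2, 0, 0, 1]]]}}

```text
clock: 21.17
position: [0.5172, 0.0548, 0.1532]
tool_rot: [-0.0, 0.678, 0.735, -0.0]
ft_force: [0.2, 0.2, -1.8]
gripper_width: 0.611
grasp_force: 29.9
```

Emit:
{"fn": "carry_out", "kwargs": {"deltas": [[[-3, 0.3, 0, 0, 1], [-2.5, 0.2, 0, 0, 1], [-1.3, 0, 0, 0, 1], [0, 0, 2, 0, 1], [0, 0, 3, 0, 1], [0, 0, 2.5, 0, 1], [0, 0, 1, 0, 1], [0, 0, 0, 0, 1]]]}}

```text
clock: 21.83
position: [0.5258, -0.0107, 0.0663]
tool_rot: [-0.002, 0.678, 0.735, -0.002]
ft_force: [-0.4, -0.3, -0.8]
gripper_width: 0.611
grasp_force: 29.9
```

Emit:
{"fn": "carry_out", "kwargs": {"deltas": [[[0, 0, 0, 0, 1], [0, 0, 0, 0, 1], [0, 0, 0, 0, 1], [0, 0, 0, 0, 1], [0, 0, 0, 0, 1], [0, 0, 0, 0, 1], [0, 0, 0, 0, 1], [0, 0, 0, 0, 1]]]}}

```text
clock: 22.5
position: [0.5281, -0.0106, 0.0688]
tool_rot: [0.0, 0.678, 0.735, 0.0]
ft_force: [0.2, -0.1, 0.1]
gripper_width: 0.617
grasp_force: 29.9
```

```bash
python3 - <<'E'
from h import *
st();print(go([.528,-.010,.033]))
snap('wrist','w8');
E
```

```text
t 22.5 pos [ 0.5281 -0.0106  0.0688] yaw 1.652 tilt [-0.  0. -1.] grip 54.3 29.9 F [ 0.2 -0.1  0.1] j7 -0.35
[0.06, -0.01, 3.58]
```

Emit:
{"fn": "carry_out", "kwargs": {"deltas": [[[0, 0, 0.5, 0, 1], [0, 0, 0.6, 0, 1], [0, 0, 0.6, 0, 1], [0, 0, 0.6, 0, 1], [0, 0, 0.6, 0, 1], [0, 0, 0.6, 0, 1], [0, 0, 0, 0, 1], [0, 0, 0, 0, 1]]]}}

```text
clock: 23.22
position: [0.5277, -0.0105, 0.0332]
tool_rot: [-0.0, 0.678, 0.735, -0.0]
ft_force: [0.1, -0.2, -0.9]
gripper_width: 0.613
grasp_force: 29.9
```

```bash
python3 - <<'E'
from h import *
st()
E
```

```text
t 23.22 pos [ 0.5277 -0.0105  0.0332] yaw 1.652 tilt [ 0.    -0.001 -1.   ] grip 54.0 29.9 F [ 0.1 -0.2 -0.9] j7 -0.38
```

Emit:
{"fn": "carry_out", "kwargs": {"deltas": [[[0, 0, 0, 0, 0], [0, 0, 0, 0, 0], [0, 0, 0, 0, 0], [0, 0, 0, 0, 0], [0, 0, 0, 0, 0], [0, 0, -1, 0, 0], [0, 0, -2, 0, 0], [0, 0, -3, 0, 0]]]}}

```text
clock: 23.88
position: [0.5263, -0.0106, 0.0933]
tool_rot: [-0.002, 0.678, 0.735, -0.001]
ft_force: [-1.0, 0.2, -0.1]
gripper_width: 1.0
grasp_force: 0.0
```

Emit:
{"fn": "carry_out", "kwargs": {"deltas": [[[0, 0, -4, 0, 0], [0, 0, -4, 0, 0], [0, 0, -4, 0, 0], [0, 0, -0.7, 0, 0], [0, 0, 0, 0, 0], [0, 0, 0, 0, 0], [0, 0, 0, 0, 0], [0, 0, 0, 0, 0]]]}}

```text
clock: 24.55
position: [0.5268, -0.0107, 0.219]
tool_rot: [-0.001, 0.678, 0.735, -0.001]
ft_force: [0.1, -0.1, -0.5]
gripper_width: 1.0
grasp_force: 0.0
```

```bash
python3 - <<'E'
from h import *
st();snap('wrist','w9',(220,60,480,340),2)
w=env.get_calibration('wrist')
print('exp c2 rim',proj(w,(.528,-.008,.069)),'c1 rim',proj(w,(.528,-.0075,.055)))
E
```

```text
t 24.55 pos [ 0.5268 -0.0107  0.219 ] yaw 1.652 tilt [ 0.    -0.003 -1.   ] grip 88.0 0.0 F [ 0.1 -0.1 -0.5] j7 -0.21
exp c2 rim (np.float64(321.8275823406826), np.float64(213.41910780189093)) c1 rim (np.float64(321.81899802090265), np.float64(209.4835819509019))
```

Emit:
{"fn": "carry_out", "kwargs": {"deltas": [[[-3, -2.05, 0, 0, 0], [-3, -2.05, 0, 0, 0], [-3, -2.05, 0, 0, 0], [-3, -2.05, 0, 0, 0], [-3, -2.05, 0, 0, 0], [-3, -2.05, 0, 0, 0], [-3, -2.05, 0, 0, 0], [-3, -2.05, 0, 0, 0]]]}}

```text
clock: 25.27
position: [0.3824, -0.2641, 0.2198]
tool_rot: [-0.001, 0.678, 0.735, -0.0]
ft_force: [0.2, -1.0, -0.2]
gripper_width: 1.0
grasp_force: 0.0
```

Emit:
{"fn": "carry_out", "kwargs": {"deltas": [[[0, 0, 0, 0, 0], [0, 0, 0, 0, 0], [0, 0, 0, 0, 0], [0, 0, 0, 0, 0], [0, 0, 0, 0, 0], [0, 0, 0, 0, 0], [0, 0, 0, 0, 0], [0, 0, 0, 0, 0]]]}}

```text
clock: 25.93
position: [0.3843, -0.2627, 0.2207]
tool_rot: [0.0, 0.678, 0.736, 0.0]
ft_force: [-0.4, -0.1, 0.1]
gripper_width: 0.999
grasp_force: 0.0
```

```bash
python3 - <<'E'
from h import *
st();snap('wrist','w10')
w=env.get_calibration('wrist')
for n,p in [('c3',(.383,-.263,.045)),('c4',(.478,-.364,.045)),('pin',(.513,-.25,.075))]: print(n,proj(w,p))
a=cv2.imread('pics/w9.png'); b=cv2.imread('pics/w10_full.png')
b=cv2.resize(b[40:440,60:600],None,fx=.5,fy=.5)
out=np.zeros((560,800,3),np.uint8); out[:,:520]=a; out[:200,525:795]=b; cv2.imwrite('pics/m1.png',out)
E
```

```text
t 25.93 pos [ 0.3843 -0.2627  0.2207] yaw 1.653 tilt [-0.  0. -1.] grip 87.9 0.0 F [-0.4 -0.1  0.1] j7 0.44
c3 (np.float64(318.62968445829983), np.float64(209.88220548658776))
c4 (np.float64(399.0864131817206), np.float64(308.77792629230413))
pin (np.float64(463.61696310869934), np.float64(214.92380213585452))
```

View pics/m1.png

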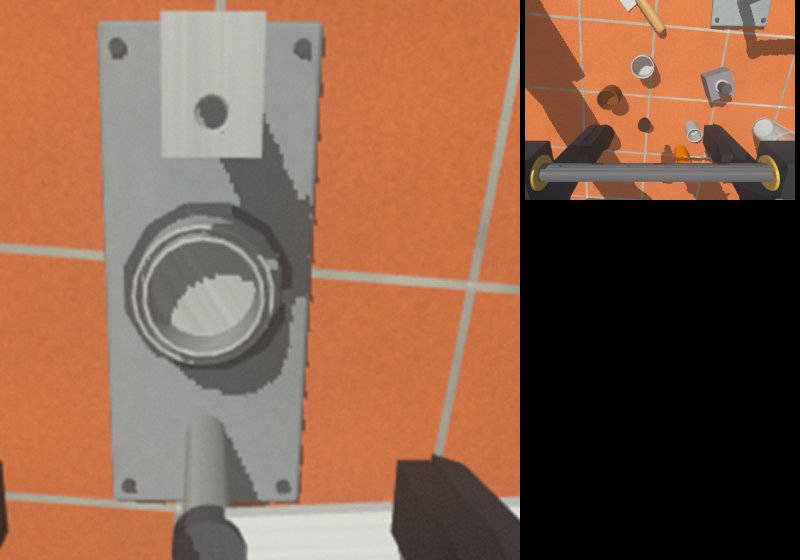

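Cup2 sits centred in cup1, rims at about (322,207). Cup3 has been knocked aside: it is now near (296,174) in the wrist view, where (319,210) was expected. Cup4 and the pin are unchanged. I'll locate cup3 numerically.

```bash
cat >> h.py <<'E'
def blob(fn,u,v,r):
    "low-saturation blob near (u,v): bbox"
    im=cv2.imread(f'pics/{fn}_full.png');y0,x0=max(0,int(v-r)),max(0,int(u-r));im=im[y0:int(v+r),x0:int(u+r)]
    h=cv2.cvtColor(im,cv2.COLOR_BGR2HSV);m=((h[:,:,1]<90)&(h[:,:,2]>50)).astype('uint8')
    n,l,s,c=cv2.connectedComponentsWithStats(m)
    for k in range(1,n):
        if s[k,4]>60: print('bbox',s[k,0]+x0,s[k,1]+y0,s[k,0]+x0+s[k,2],s[k,1]+y0+s[k,3],'area',s[k,4])
E
python3 - <<'E'
from h import *
blob('w10',296,174,45)
w=env.get_calibration('wrist')
for v in(168,172,176): print(v,ray(w,296,v,.045).round(4))
E
```

```text
bbox 272 129 319 219 area 2036
168 [ 0.3583 -0.2243  0.045 ]
172 [ 0.3585 -0.2281  0.045 ]
176 [ 0.3588 -0.2319  0.045 ]
```

```bash
python3 - <<'E'
from h import *
im=cv2.imread('pics/w10_full.png')[129:222,262:330];h=cv2.cvtColor(im,cv2.COLOR_BGR2HSV);m=(h[:,:,1]<90)&(h[:,:,2]>50)
for i in range(0,93,3):
    x=np.where(m[i])[0]; print(129+i,(x.min()+262,x.max()+262,len(x)) if len(x) else None,end='; ')
E
```

```text
129 (np.int64(315), np.int64(318), 4); 132 (np.int64(314), np.int64(318), 5); 135 (np.int64(314), np.int64(318), 5); 138 (np.int64(314), np.int64(317), 4); 141 (np.int64(314), np.int64(317), 4); 144 (np.int64(313), np.int64(317), 5); 147 (np.int64(313), np.int64(317), 5); 150 (np.int64(288), np.int64(316), 23); 153 (np.int64(283), np.int64(316), 32); 156 (np.int64(280), np.int64(316), 37); 159 (np.int64(277), np.int64(316), 40); 162 (np.int64(275), np.int64(316), 42); 165 (np.int64(274), np.int64(317), 44); 168 (np.int64(273), np.int64(318), 46); 171 (np.int64(273), np.int64(318), 46); 174 (np.int64(272), np.int64(318), 47); 177 (np.int64(273), np.int64(317), 45); 180 (np.int64(273), np.int64(317), 45); 183 (np.int64(274), np.int64(316), 43); 186 (np.int64(276), np.int64(314), 39); 189 (np.int64(279), np.int64(313), 35); 192 (np.int64(282), np.int64(313), 32); 195 (np.int64(287), np.int64(313), 23); 198 (np.int64(310), np.int64(313), 4); 201 (np.int64(309), np.int64(312), 4); 204 (np.int64(309), np.int64(312), 4); 207 (np.int64(309), np.int64(312), 4); 210 (np.int64(309), np.int64(312), 4); 213 (np.int64(308), np.int64(311), 4); 216 (np.int64(308), np.int64(311), 4); 219 (np.int64(308), np.int64(311), 4);
```

Emit:
{"fn": "carry_out", "kwargs": {"deltas": [[[1.7, -1.2, 0, 0, 0], [1.8, -1.2, 0, 0, 0], [0, 0, 3.5, 0, 0], [0, 0, 3.5, 0, 0], [0, 0, 3.5, 0, 0], [0, 0, 3.5, 0, 0], [0, 0, 3, 0, 0], [0, 0, 2, 0, 0]]]}}

```text
clock: 26.65
position: [0.3562, -0.2294, 0.0283]
tool_rot: [-0.001, 0.678, 0.735, -0.0]
ft_force: [1.0, 0.1, -0.1]
gripper_width: 1.003
grasp_force: 0.0
```

Emit:
{"fn": "carry_out", "kwargs": {"deltas": [[[0, 0, 1.5, 0, 0], [0, 0, 1.2, 0, 0], [0, 0, 0, 0, 0], [0, 0, 0, 0, 0], [0, 0, 0, 0, 0], [0, 0, 0, 0, 0], [0, 0, 0, 0, 0], [0, 0, 0, 0, 0]]]}}

```text
clock: 27.32
position: [0.3577, -0.2306, 0.0043]
tool_rot: [0.001, 0.678, 0.735, 0.0]
ft_force: [-0.1, -0.1, 0.5]
gripper_width: 0.999
grasp_force: 0.0
```

```bash
python3 - <<'E'
from h import *
st();print(go([.358,-.230,.004]))
E
```

```text
t 27.32 pos [ 0.3577 -0.2306  0.0043] yaw 1.652 tilt [-0.001  0.001 -1.   ] grip 87.9 0.0 F [-0.1 -0.1  0.5] j7 0.13
[0.05, 0.04, 0.03]
```

Right on. Close, then lift and carry.

Emit:
{"fn": "carry_out", "kwargs": {"deltas": [[[0, 0, 0, 0, 1], [0, 0, 0, 0, 1], [0, 0, 0, 0, 1], [0, 0, 0, 0, 1], [0, 0, 0, 0, 1], [0, 0, 0, 0, 1], [0, 0, 0, 0, 1], [0, 0, 0, 0, 1]]]}}

```text
clock: 27.98
position: [0.3574, -0.2301, 0.0037]
tool_rot: [0.0, 0.678, 0.735, 0.0]
ft_force: [0.8, 0.5, -0.6]
gripper_width: 0.489
grasp_force: 30.3
```

Emit:
{"fn": "carry_out", "kwargs": {"deltas": [[[0, 0, 0, 0, 1], [0, 0, 0, 0, 1], [0, 0, -2, 0, 1], [0, 0, -3, 0, 1], [0, 0, -4, 0, 1], [0, 0, -4, 0, 1], [0, 0, -2, 0, 1], [0, 0, 0, 0, 1]]]}}

```text
clock: 28.65
position: [0.3596, -0.2317, 0.1576]
tool_rot: [0.004, 0.678, 0.735, 0.0]
ft_force: [1.4, -0.7, -1.2]
gripper_width: 0.496
grasp_force: 30.3
```

```bash
python3 - <<'E'
from h import *
st();print(go([.528,-.0075,.155]))
E
```

```text
t 28.65 pos [ 0.3596 -0.2317  0.1576] yaw 1.651 tilt [-0.005  0.005 -1.   ] grip 43.6 30.3 F [ 1.4 -0.7 -1.2] j7 0.35
[21.0, 18.59, 0.25]
```

Emit:
{"fn": "carry_out", "kwargs": {"deltas": [[[2, 1.8, 0, 0, 1], [2.7, 2.4, 0, 0, 1], [2.7, 2.4, 0, 0, 1], [2.7, 2.4, 0, 0, 1], [2.7, 2.4, 0, 0, 1], [2.7, 2.4, 0, 0, 1], [2.7, 2.4, 0, 0, 1], [2.9, 2.4, 0, 0, 1]]]}}

```text
clock: 29.32
position: [0.5254, -0.0038, 0.152]
tool_rot: [-0.001, 0.678, 0.735, -0.001]
ft_force: [1.1, 0.2, -1.1]
gripper_width: 0.489
grasp_force: 30.3
```

Emit:
{"fn": "carry_out", "kwargs": {"deltas": [[[0, 0, 0, 0, 1], [0, 0, 2, 0, 1], [0, 0, 3, 0, 1], [0, 0, 2, 0, 1], [0, 0, 0.7, 0, 1], [0, 0, 0, 0, 1], [0, 0, 0, 0, 1], [0, 0, 0, 0, 1]]]}}

```text
clock: 29.98
position: [0.5262, -0.0047, 0.0775]
tool_rot: [0.0, 0.678, 0.735, 0.001]
ft_force: [0.1, 0.5, -0.3]
gripper_width: 0.491
grasp_force: 30.4
```

```bash
python3 - <<'E'
from h import *
st();print(go([.528,-.0075,.046]))
E
```

```text
t 29.98 pos [ 0.5262 -0.0047  0.0775] yaw 1.652 tilt [-0.     0.001 -1.   ] grip 43.2 30.4 F [ 0.1  0.5 -0.3] j7 -0.35
[-0.29, 0.15, 3.15]
```

Emit:
{"fn": "carry_out", "kwargs": {"deltas": [[[-0.2, 0.15, 0, 0, 1], [0, 0, 0.5, 0, 1], [0, 0, 0.6, 0, 1], [0, 0, 0.6, 0, 1], [0, 0, 0.6, 0, 1], [0, 0, 0.6, 0, 1], [0, 0, 0.2, 0, 1], [0, 0, 0, 0, 1]]]}}

```text
clock: 30.65
position: [0.5267, -0.0066, 0.0455]
tool_rot: [-0.0, 0.678, 0.735, -0.001]
ft_force: [-2.0, -0.4, 1.6]
gripper_width: 0.489
grasp_force: 31.8
```

```bash
python3 - <<'E'
from h import *
st()
E
```

```text
t 30.65 pos [ 0.5267 -0.0066  0.0455] yaw 1.652 tilt [-0.    -0.001 -1.   ] grip 43.0 31.8 F [-2.  -0.4  1.6] j7 -0.38
```

Emit:
{"fn": "carry_out", "kwargs": {"deltas": [[[0, 0, 0, 0, 0], [0, 0, 0, 0, 0], [0, 0, 0, 0, 0], [0, 0, 0, 0, 0], [0, 0, -0.5, 0, 0], [0, 0, -1, 0, 0], [0, 0, -2, 0, 0], [0, 0, -3, 0, 0]]]}}

```text
clock: 31.32
position: [0.5257, -0.0067, 0.1105]
tool_rot: [-0.001, 0.678, 0.735, -0.001]
ft_force: [-0.5, 0.1, -0.2]
gripper_width: 1.001
grasp_force: 0.0
```

Emit:
{"fn": "carry_out", "kwargs": {"deltas": [[[0, 0, -4, 0, 0], [0, 0, -4, 0, 0], [0, 0, -3, 0, 0], [0, 0, 0, 0, 0], [0, 0, 0, 0, 0], [0, 0, 0, 0, 0], [0, 0, 0, 0, 0], [0, 0, 0, 0, 0]]]}}

```text
clock: 31.98
position: [0.5263, -0.0067, 0.2195]
tool_rot: [-0.001, 0.678, 0.735, -0.001]
ft_force: [0.8, -0.1, 0.0]
gripper_width: 1.002
grasp_force: 0.0
```

```bash
python3 - <<'E'
from h import *
st();snap('wrist','w11',(220,60,480,340),1.5)
E
```

```text
t 31.98 pos [ 0.5263 -0.0067  0.2195] yaw 1.652 tilt [ 0.    -0.003 -1.   ] grip 88.1 0.0 F [ 0.8 -0.1  0. ] j7 -0.22
```

Emit:
{"fn": "carry_out", "kwargs": {"deltas": [[[-3.5, -0.8, 0, 0, 0], [-3.5, -0.8, 0, 0, 0], [-3.5, -0.8, 0, 0, 0], [-3.5, -0.8, 0, 0, 0], [-3.5, -0.8, 0, 0, 0], [-3.5, -0.8, 0, 0, 0], [-3.5, -0.8, 0, 0, 0], [-3.5, -0.8, 0, 0, 0]]]}}

```text
clock: 32.7
position: [0.4852, -0.2924, 0.2199]
tool_rot: [-0.001, 0.678, 0.735, -0.0]
ft_force: [1.2, 0.0, -0.5]
gripper_width: 1.0
grasp_force: 0.0
```

Emit:
{"fn": "carry_out", "kwargs": {"deltas": [[[-3.5, -0.7, 0, 0, 0], [-3.5, -0.6, 0, 0, 0], [0, 0, 0, 0, 0], [0, 0, 0, 0, 0], [0, 0, 0, 0, 0], [0, 0, 0, 0, 0], [0, 0, 0, 0, 0], [0, 0, 0, 0, 0]]]}}

```text
clock: 33.37
position: [0.4793, -0.3604, 0.2208]
tool_rot: [-0.0, 0.677, 0.736, 0.0]
ft_force: [-0.6, -0.5, 0.1]
gripper_width: 1.0
grasp_force: 0.0
```

```bash
python3 - <<'E'
from h import *
st();snap('wrist','w12')
w=env.get_calibration('wrist');p=proj(w,(.478,-.364,.045));print(p)
im=cv2.imread('pics/w12_full.png')
blob('w12',*p,45)
a=cv2.imread('pics/w11.png');b=im[140:300,230:420];b=cv2.resize(b,None,fx=2,fy=2)
out=np.zeros((420,790,3),np.uint8);out[:a.shape[0],:a.shape[1]]=a;out[:320,400:780]=b;cv2.imwrite('pics/m2.png',out)
E
```

```text
t 33.37 pos [ 0.4793 -0.3604  0.2208] yaw 1.654 tilt [ 0.  0. -1.] grip 88.0 0.0 F [-0.6 -0.5  0.1] j7 0.45
(np.float64(318.37052111436634), np.float64(212.90052043290126))
bbox 353 174 363 257 area 288
bbox 303 192 336 232 area 1047
```

View pics/m2.png

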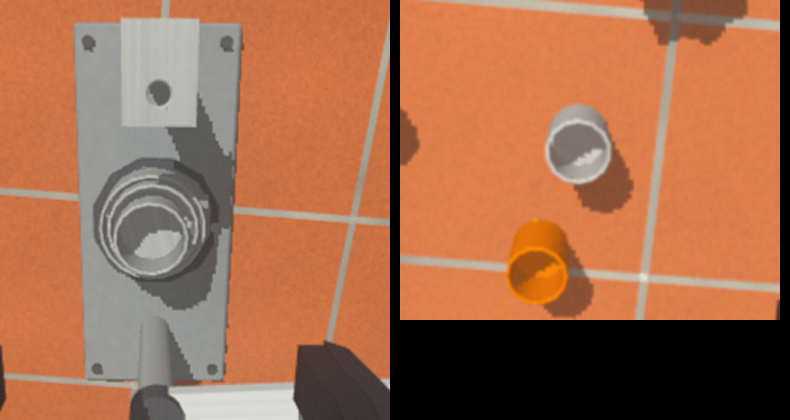

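```bash
python3 - <<'E'
from h import *
w=env.get_calibration('wrist')
p=ray(w,319.5,215.5,.045);print('c4',p.round(4),go([p[0],p[1],.004]))
s,M=tf(); d=s['position']-np.array([.5268,-.0067,.2195])
for n,u,v,z in [('c3',322,220,.083),('c2',322.5,210,.069),('hole',325.7,121.7,.119)]: print(n,(ray(w,u,v,z+d[2])-d).round(4))
E
```

```text
c4 [ 0.4793 -0.3665  0.045 ] [-0.58, -0.04, 21.68]
c3 [ 0.5286 -0.0068  0.083 ]
c2 [ 0.5287 -0.001   0.069 ]
hole [0.524  0.0748 0.119 ]
```

Emit:
{"fn": "carry_out", "kwargs": {"deltas": [[[-0.5, 0, 2, 0, 0], [0, 0, 3.5, 0, 0], [0, 0, 3.5, 0, 0], [0, 0, 3.5, 0, 0], [0, 0, 3.5, 0, 0], [0, 0, 3, 0, 0], [0, 0, 1.5, 0, 0], [0, 0, 1.2, 0, 0]]]}}

```text
clock: 34.08
position: [0.4788, -0.3659, 0.0022]
tool_rot: [-0.001, 0.678, 0.735, -0.0]
ft_force: [0.0, 0.0, 0.7]
gripper_width: 0.999
grasp_force: 0.0
```

Emit:
{"fn": "carry_out", "kwargs": {"deltas": [[[0, 0, 0, 0, 0], [0, 0, 0, 0, 0], [0, 0, 0, 0, 1], [0, 0, 0, 0, 1], [0, 0, 0, 0, 1], [0, 0, 0, 0, 1], [0, 0, 0, 0, 1], [0, 0, 0, 0, 1]]]}}

```text
clock: 34.75
position: [0.4793, -0.3669, 0.004]
tool_rot: [0.0, 0.678, 0.735, -0.0]
ft_force: [0.3, -0.4, 0.1]
gripper_width: 0.568
grasp_force: 0.0
```

Emit:
{"fn": "carry_out", "kwargs": {"deltas": [[[0, 0, 0, 0, 1], [0, 0, 0, 0, 1], [0, 0, 0, 0, 1], [0, 0, 0, 0, 1], [0, 0, 0, 0, 1], [0, 0, 0, 0, 1], [0, 0, 0, 0, 1], [0, 0, 0, 0, 1]]]}}

```text
clock: 35.42
position: [0.4792, -0.3667, 0.0037]
tool_rot: [-0.0, 0.678, 0.735, -0.0]
ft_force: [0.8, 1.3, -0.0]
gripper_width: 0.365
grasp_force: 30.3
```

```bash
python3 - <<'E'
from h import *
st();print(go([.5283,-.0065,.165]))
E
```

```text
t 35.42 pos [ 0.4792 -0.3667  0.0037] yaw 1.652 tilt [ 0. -0. -1.] grip 32.1 30.3 F [ 0.8  1.3 -0. ] j7 0.33
[35.5, 7.81, -16.13]
```

Emit:
{"fn": "carry_out", "kwargs": {"deltas": [[[0, 0, -2, 0, 1], [0, 0, -3.5, 0, 1], [0, 0, -3.5, 0, 1], [0, 0, -3.5, 0, 1], [0, 0, -3.6, 0, 1], [2, 0.4, 0, 0, 1], [3.5, 0.8, 0, 0, 1], [3.5, 0.8, 0, 0, 1]]]}}

```text
clock: 36.08
position: [0.4918, -0.2757, 0.1654]
tool_rot: [0.001, 0.679, 0.734, -0.0]
ft_force: [1.3, 0.2, -0.4]
gripper_width: 0.366
grasp_force: 30.3
```

Emit:
{"fn": "carry_out", "kwargs": {"deltas": [[[3.5, 0.8, 0, 0, 1], [3.5, 0.8, 0, 0, 1], [3.5, 0.8, 0, 0, 1], [3.5, 0.8, 0, 0, 1], [3.5, 0.8, 0, 0, 1], [3.5, 0.8, 0, 0, 1], [3.5, 0.7, 0, 0, 1], [2, 0.3, 0, 0, 1]]]}}

```text
clock: 36.75
position: [0.5284, -0.0017, 0.165]
tool_rot: [-0.0, 0.676, 0.737, 0.001]
ft_force: [-0.4, -0.4, 0.3]
gripper_width: 0.366
grasp_force: 30.3
```

Emit:
{"fn": "carry_out", "kwargs": {"deltas": [[[0, 0, 2, 0, 1], [0, 0, 3, 0, 1], [0, 0, 2, 0, 1], [0, 0, 0, 0, 1], [0, 0, 0, 0, 1], [0, 0, 0, 0, 1], [0, 0, 0, 0, 1], [0, 0, 0, 0, 1]]]}}

```text
clock: 37.42
position: [0.5293, -0.0067, 0.096]
tool_rot: [0.001, 0.678, 0.735, 0.001]
ft_force: [-0.2, 0.1, -1.1]
gripper_width: 0.361
grasp_force: 30.3
```

```bash
python3 - <<'E'
from h import *
st();print(go([.5283,-.0068,.060]))
E
```

```text
t 37.42 pos [ 0.5293 -0.0067  0.096 ] yaw 1.651 tilt [-0.     0.002 -1.   ] grip 31.8 30.3 F [-0.2  0.1 -1.1] j7 -0.32
[-0.0, -0.1, 3.6]
```

Emit:
{"fn": "carry_out", "kwargs": {"deltas": [[[0, -0.1, 0.5, 0, 1], [0, 0, 0.6, 0, 1], [0, 0, 0.6, 0, 1], [0, 0, 0.6, 0, 1], [0, 0, 0.6, 0, 1], [0, 0, 0.6, 0, 1], [0, 0, 0.1, 0, 1], [0, 0, 0, 0, 1]]]}}

```text
clock: 38.08
position: [0.5272, -0.0067, 0.0593]
tool_rot: [0.0, 0.678, 0.735, -0.001]
ft_force: [-4.9, -0.7, 14.4]
gripper_width: 0.368
grasp_force: 37.2
```

```bash
python3 - <<'E'
from h import *
st();print(go([.524,.257,.22]))
E
```

```text
t 38.08 pos [ 0.5272 -0.0067  0.0593] yaw 1.652 tilt [-0.001 -0.001 -1.   ] grip 32.4 37.2 F [-4.9 -0.7 14.4] j7 -0.36
[26.29, 1.81, -16.09]
```

Emit:
{"fn": "carry_out", "kwargs": {"deltas": [[[0, 0, -0.2, 0, 1], [0, 0, 0, 0, 1], [0, 0, 0, 0, 0], [0, 0, 0, 0, 0], [0, 0, 0, 0, 0], [0, 0, 0, 0, 0], [0, 0, 0, 0, 0], [0, 0, -0.5, 0, 0]]]}}

```text
clock: 38.75
position: [0.5265, -0.0067, 0.0651]
tool_rot: [-0.001, 0.678, 0.735, -0.001]
ft_force: [-1.0, 1.1, -0.3]
gripper_width: 0.797
grasp_force: 0.0
```

Emit:
{"fn": "carry_out", "kwargs": {"deltas": [[[0, 0, -1, 0, 0], [0, 0, -2, 0, 0], [0, 0, -3, 0, 0], [0, 0, -4, 0, 0], [0, 0, -4, 0, 0], [0, 0, -1.5, 0, 0], [0, 0, 0, 0, 0], [0, 0, 0, 0, 0]]]}}

```text
clock: 39.42
position: [0.5277, -0.0068, 0.222]
tool_rot: [0.001, 0.678, 0.735, 0.001]
ft_force: [0.1, 0.9, -0.3]
gripper_width: 0.999
grasp_force: 0.0
```

Emit:
{"fn": "carry_out", "kwargs": {"deltas": [[[0, 0, 0, 0, 0], [0, 0, 0, 0, 0], [0, 0, 0, 0, 0], [0, 0, 0, 0, 0], [0, 0, 0, 0, 0], [0, 0, 0, 0, 0], [0, 0, 0, 0, 0], [0, 0, 0, 0, 0]]]}}

```text
clock: 40.08
position: [0.5272, -0.0066, 0.2206]
tool_rot: [-0.0, 0.678, 0.735, -0.0]
ft_force: [-1.0, -0.1, 0.8]
gripper_width: 1.002
grasp_force: 0.0
```

```bash
python3 - <<'E'
from h import *
st();snap('wrist','w13');snap('top','t3')
w=env.get_calibration('wrist')
im=cv2.imread('pics/w13_full.png')
for n,p in [('c4 if seated',(.5285,-.0068,.097)),('c3',(.5285,-.0068,.083))]: print(n,proj(w,p))
# bright rim pixels as ascii, around stack
g=cv2.cvtColor(im,cv2.COLOR_BGR2GRAY)[160:262:2,280:366:1]
for r in g[::1]: print(''.join(' .:-=+*#%@'[min(9,int(v)//26)] for v in r))
E
```

```text
t 40.08 pos [ 0.5272 -0.0066  0.2206] yaw 1.652 tilt [ 0. -0. -1.] grip 88.1 0.0 F [-1.  -0.1  0.8] j7 -0.21
c4 if seated (np.float64(321.45047887568023), np.float64(223.81644797327533))
c3 (np.float64(321.36019570976805), np.float64(219.686106526399))
++++++++*******+++++++++++++++++++++++++++++++++++++++++==----------------------------
+++++++*++****++++++++++++++++++++++++++++++++++++++++++++----------------------------
++++++*+++***+++++++++++++++++++++++++++++++++++++++++++++----------------------------
++++++++++++**+++++++++++++++---------------------------==----------------------------
++++++++++++++++++++++++++=----------------------------:::::--------------------------
++++++++++++*+++++++++=----------==--------------------::::::::-----------------------
++++++++++++++++++==-----------===++++++++++++====------::::::::::--------------------
++++++++++++++++=---------==++++++++++++++++++++=+++===-----::::::::::----------------
++++++++++++=----------=+++++++++++********+==-----------------::::::::::-------------
+++++++++++--------==+++++****###***++++++*+=-====--------------
[... 2889 characters left out ...]
++++
++++++++++++++++++++++++++==--:::::::::::::::::::::::::-------------------------=+++++
++++++++++++++++++*+++++++++==-------------------------------------------------==+++++
+++**+++++++++++++++++++++++++==----------------------------------------------=+++++++
++**++++++++++++++++++++++++++++====-------------------------------------------+++++++
++++++++++++++++++++++++++++++++++++==-----------------------------------------=++++++
+**+++++++++**+*++++++++++++++++++++++++---------------------------------------=++++++
**++++++++++++*+*+++++++++++++++++++++++++++++--------------------------------==++++++
+++++++++++++*++++++++++++++++++++++++++++++++++-----------------------------=++++++++
```

The numeric dump shows four concentric rims, with cup4 seated at the centre. Now cup5.

Emit:
{"fn": "carry_out", "kwargs": {"deltas": [[[3.3, 0.25, 0, 0, 0], [3.3, 0.25, 0, 0, 0], [3.3, 0.25, 0, 0, 0], [3.3, 0.25, 0, 0, 0], [3.3, 0.25, 0, 0, 0], [3.3, 0.25, 0, 0, 0], [3.3, 0.2, 0, 0, 0], [3.1, 0.2, 0, 0, 0]]]}}

```text
clock: 40.85
position: [0.5246, 0.258, 0.2208]
tool_rot: [-0.0, 0.678, 0.735, 0.0]
ft_force: [0.6, 0.6, -0.2]
gripper_width: 1.0
grasp_force: 0.0
```

Emit:
{"fn": "carry_out", "kwargs": {"deltas": [[[0, 0, 0, 0, 0], [0, 0, 0, 0, 0], [0, 0, 0, 0, 0], [0, 0, 0, 0, 0], [0, 0, 0, 0, 0], [0, 0, 0, 0, 0], [0, 0, 0, 0, 0], [0, 0, 0, 0, 0]]]}}

```text
clock: 41.52
position: [0.5252, 0.2554, 0.2208]
tool_rot: [0.0, 0.678, 0.735, -0.0]
ft_force: [0.0, -0.1, -0.9]
gripper_width: 1.001
grasp_force: 0.0
```

```bash
python3 - <<'E'
from h import *
st();snap('wrist','w14')
w=env.get_calibration('wrist')
p=proj(w,(.524,.257,.045));print(p);blob('w14',*p,40)
im=cv2.imread('pics/w14_full.png');u,v=map(int,p)
h=cv2.cvtColor(im,cv2.COLOR_BGR2HSV)[v-36:v+36:2,u-36:u+36]
for r in h: print(''.join('#' if (q[1]<90 and q[2]>50) else ('.' if q[2]>120 else 'o') for q in r))
E
```

```text
t 41.52 pos [0.5252 0.2554 0.2208] yaw 1.651 tilt [-0.  0. -1.] grip 88.1 0.0 F [ 0.  -0.1 -0.9] j7 -0.72
(np.float64(318.8811087472782), np.float64(208.3388932965009))
bbox 309 168 332 248 area 731
......................................####..............................
......................................####..............................
.....................................#####..............................
.....................................#####..............................
.....................................#####..............................
.....................................#####..............................
.....................................####...............................
.....................................####...............................
....................................#####...............................
.................................##########.............................
...............................##############...........................
..............................#################.........................
.........................
[... 1026 characters left out ...]
.....####..................................
.................................#####..................................
.................................#####..................................
.................................####...................................
.................................####...................................
.................................####...................................
.................................####...................................
.................................####...................................
................................#####...................................
................................####....................................
```

Emit:
{"fn": "carry_out", "kwargs": {"deltas": [[[0.3, 0, 2, 0, 0], [0, 0, 3.5, 0, 0], [0, 0, 3.5, 0, 0], [0, 0, 3.5, 0, 0], [0, 0, 3.5, 0, 0], [0, 0, 3, 0, 0], [0, 0, 1.5, 0, 0], [0, 0, 1.2, 0, 0]]]}}

```text
clock: 42.23
position: [0.524, 0.2586, 0.0021]
tool_rot: [-0.0, 0.678, 0.735, -0.001]
ft_force: [-0.6, -0.0, 0.5]
gripper_width: 1.004
grasp_force: 0.0
```

Emit:
{"fn": "carry_out", "kwargs": {"deltas": [[[0, 0, 0, 0, 0], [0, 0, 0, 0, 0], [0, 0, 0, 0, 1], [0, 0, 0, 0, 1], [0, 0, 0, 0, 1], [0, 0, 0, 0, 1], [0, 0, 0, 0, 1], [0, 0, 0, 0, 1]]]}}

```text
clock: 42.9
position: [0.5249, 0.259, 0.004]
tool_rot: [0.0, 0.678, 0.735, 0.0]
ft_force: [0.0, 0.2, -0.1]
gripper_width: 0.568
grasp_force: 0.0
```

Emit:
{"fn": "carry_out", "kwargs": {"deltas": [[[0, 0, 0, 0, 1], [0, 0, 0, 0, 1], [0, 0, 0, 0, 1], [0, 0, 0, 0, 1], [0, 0, 0, 0, 1], [0, 0, 0, 0, 1], [0, 0, 0, 0, 1], [0, 0, 0, 0, 1]]]}}

```text
clock: 43.57
position: [0.5247, 0.259, 0.0037]
tool_rot: [-0.0, 0.678, 0.735, -0.0]
ft_force: [-0.8, 0.2, -0.4]
gripper_width: 0.242
grasp_force: 30.1
```

```bash
python3 - <<'E'
from h import *
st();print(go([.5275,-.0065,.17]))
E
```

```text
t 43.57 pos [0.5247 0.259  0.0037] yaw 1.652 tilt [ 0. -0. -1.] grip 21.3 30.1 F [-0.8  0.2 -0.4] j7 -0.88
[-26.48, -1.87, -16.63]
```

Emit:
{"fn": "carry_out", "kwargs": {"deltas": [[[0, 0, -2, 0, 1], [0, 0, -3.5, 0, 1], [0, 0, -3.5, 0, 1], [0, 0, -3.5, 0, 1], [0, 0, -3.5, 0, 1], [0, 0, -0.6, 0, 1], [-1.5, 0, 0, 0, 1], [-3, -0.2, 0, 0, 1]]]}}

```text
clock: 44.23
position: [0.5261, 0.2178, 0.1708]
tool_rot: [-0.0, 0.676, 0.737, 0.002]
ft_force: [0.6, 0.0, -0.7]
gripper_width: 0.242
grasp_force: 30.1
```

Emit:
{"fn": "carry_out", "kwargs": {"deltas": [[[-3, -0.2, 0, 0, 1], [-3.5, -0.3, 0, 0, 1], [-3.5, -0.3, 0, 0, 1], [-3.5, -0.3, 0, 0, 1], [-3.5, -0.3, 0, 0, 1], [-3, -0.2, 0, 0, 1], [-2, -0.1, 0, 0, 1], [0, 0, 0, 0, 1]]]}}

```text
clock: 44.9
position: [0.5268, -0.0128, 0.1688]
tool_rot: [0.0, 0.681, 0.733, -0.002]
ft_force: [1.4, -0.4, -0.9]
gripper_width: 0.244
grasp_force: 30.1
```

Emit:
{"fn": "carry_out", "kwargs": {"deltas": [[[0, 0, 2, 0, 1], [0, 0, 3, 0, 1], [0, 0, 1.2, 0, 1], [0, 0, 0, 0, 1], [0, 0, 0, 0, 1], [0, 0, 0, 0, 1], [0, 0, 0, 0, 1], [0, 0, 0, 0, 1]]]}}

```text
clock: 45.57
position: [0.5281, -0.0065, 0.1088]
tool_rot: [0.001, 0.678, 0.735, 0.001]
ft_force: [-0.1, -0.9, -0.9]
gripper_width: 0.24
grasp_force: 30.1
```

```bash
python3 - <<'E'
from h import *
st();print(go([.5275,-.0065,.0745]))
E
```

```text
t 45.57 pos [ 0.5281 -0.0065  0.1088] yaw 1.652 tilt [-0.     0.002 -1.   ] grip 21.1 30.1 F [-0.1 -0.9 -0.9] j7 -0.33
[0.01, -0.07, 3.43]
```

Emit:
{"fn": "carry_out", "kwargs": {"deltas": [[[0, 0, 0.5, 0, 1], [0, 0, 0.6, 0, 1], [0, 0, 0.6, 0, 1], [0, 0, 0.6, 0, 1], [0, 0, 0.6, 0, 1], [0, 0, 0.5, 0, 1], [0, 0, 0, 0, 1], [0, 0, 0, 0, 1]]]}}

```text
clock: 46.23
position: [0.527, -0.0067, 0.0735]
tool_rot: [-0.0, 0.678, 0.735, -0.0]
ft_force: [-1.5, 0.3, 3.2]
gripper_width: 0.243
grasp_force: 31.2
```

```bash
python3 - <<'E'
from h import *
st()
E
```

```text
t 46.23 pos [ 0.527  -0.0067  0.0735] yaw 1.652 tilt [-0.    -0.001 -1.   ] grip 21.4 31.2 F [-1.5  0.3  3.2] j7 -0.36
```

Emit:
{"fn": "carry_out", "kwargs": {"deltas": [[[0, 0, -0.1, 0, 1], [0, 0, 0, 0, 0], [0, 0, 0, 0, 0], [0, 0, 0, 0, 0], [0, 0, 0, 0, 0], [0, 0, 0, 0, 0], [0, 0, 0, 0, 0], [0, 0, -0.5, 0, 0]]]}}

```text
clock: 46.9
position: [0.5266, -0.0068, 0.0792]
tool_rot: [-0.001, 0.678, 0.735, -0.001]
ft_force: [0.1, -0.3, 1.0]
gripper_width: 0.742
grasp_force: 0.0
```

Emit:
{"fn": "carry_out", "kwargs": {"deltas": [[[0, 0, -1, 0, 0], [0, 0, -2, 0, 0], [0, 0, -3, 0, 0], [0, 0, -4, 0, 0], [0, 0, -3.3, 0, 0], [0, 0, -0.8, 0, 0], [0, 0, 0, 0, 0], [0, 0, 0, 0, 0]]]}}

```text
clock: 47.57
position: [0.5271, -0.0069, 0.2208]
tool_rot: [0.0, 0.678, 0.735, -0.0]
ft_force: [0.8, 0.8, -0.1]
gripper_width: 0.998
grasp_force: 0.0
```

Emit:
{"fn": "carry_out", "kwargs": {"deltas": [[[0, 0, 0, 0, 0], [0, 0, 0, 0, 0], [0, 0, 0, 0, 0], [0, 0, 0, 0, 0], [0, 0, 0, 0, 0], [0, 0, 0, 0, 0], [0, 0, 0, 0, 0], [0, 0, 0, 0, 0]]]}}

```text
clock: 48.23
position: [0.5272, -0.0067, 0.2206]
tool_rot: [-0.0, 0.678, 0.735, -0.0]
ft_force: [-0.1, -0.0, -1.1]
gripper_width: 0.998
grasp_force: 0.0
```

```bash
python3 - <<'E'
from h import *
st();snap('wrist','w15')
w=env.get_calibration('wrist')
print(proj(w,(.5275,-.0065,.111)))
g=cv2.cvtColor(cv2.imread('pics/w15_full.png'),cv2.COLOR_BGR2GRAY)[170:256:2,280:366]
for r in g: print(''.join(' .:-=+*#%@'[min(9,int(v)//26)] for v in r))
E
```

```text
t 48.23 pos [ 0.5272 -0.0067  0.2206] yaw 1.652 tilt [ 0. -0. -1.] grip 87.9 0.0 F [-0.1 -0.  -1.1] j7 -0.22
(np.float64(320.34485606819834), np.float64(227.8750215658639))
++*+++++++++++*+++++++=---------===------------------=-::::::::-----------------------
++*+++++++++*++++++=-----------==+++++++++++++====------::::::::::--------------------
+++++++++++++++==---------==++++++++++++++++++++++++===-----::::::::::----------------
++++++++++++=---------==+++++++++++********+==-----------------::::::::::-------------
+*+++++++++--------==+++++****###***++++++++=-===-----------------::::::::------------
++++++*+++=-------=++++**#**+==--=======+===-------------------------::::::-----------
+++*+++++=------=++**##*+=--==++++++******+===-------------------------::::::---------
++++++++------=++***+==-==++***#####***++*****##***+==------------------:::::---------
++++++=-----=++***=--=+++**#**+====--------=-=-===+***++=----------------::::::-------
+++*+=-----=+***+---=**##*+===----------------------==+***+=---------------:::::------
++++=-----=+**+=-==+**+===-------==============---------=
[... 2113 characters left out ...]
++++
++++++++++++++*++----=+***+++++++=++***###**++=------------::::::::--------------=++++
++++++++++++++++++++++---=+**=====----====--------------::::::-------------------=++++
+++++++++++++++++++++++++=-::--=----=-==----------:::::::::---------------------=+++++
++++++++++++++++++++++++++==-::::::::::::::::::::::::::-------------------------=+++++
++++++++++++++++++++++++++++==-------------------------------------------------==+++++
+++*+*++++++++++++++++++++++++==----------------------------------------------=+++++++
++++*+*+++++++++++++++++++++++++====------------------------------------------=+++++++
++++++++++++++++++++++++++++++++++*+==-----------------------------------------=++++++
```

Five concentric rims show, with cup5 seated. Now the bar.

Emit:
{"fn": "carry_out", "kwargs": {"deltas": [[[-2.1, 2.8, 0, 0.124, 0], [0, 0, 0, 0.124, 0], [0, 0, 0, 0.124, 0], [0, 0, 0, 0.124, 0], [0, 0, 0, 0.124, 0], [0, 0, 0, 0.124, 0], [0, 0, 0, 0.124, 0], [0, 0, 0, 0, 0]]]}}

```text
clock: 48.95
position: [0.5569, -0.0252, 0.2208]
tool_rot: [0.0, 0.925, 0.38, 0.0]
ft_force: [0.3, -0.9, 0.1]
gripper_width: 1.003
grasp_force: 0.0
```

```bash
python3 - <<'E'
from h import *
st();print(go([.645,-.0803,.119]))
E
```

```text
t 48.95 pos [ 0.5569 -0.0252  0.2208] yaw 0.78 tilt [-0.  0. -1.] grip 88.3 0.0 F [ 0.3 -0.9  0.1] j7 -0.99
[2.39, 10.1, 10.19]
```

Emit:
{"fn": "carry_out", "kwargs": {"deltas": [[[0.6, 2.5, 0, 0, 0], [0.6, 2.5, 0, 0, 0], [0.6, 2.5, 0, 0, 0], [0.6, 2.6, 0, 0, 0], [0, 0, 0, 0, 0], [0, 0, 3, 0, 0], [0, 0, 3, 0, 0], [0, 0, 2, 0, 0]]]}}

```text
clock: 49.62
position: [0.6436, -0.0795, 0.1383]
tool_rot: [-0.001, 0.923, 0.384, -0.001]
ft_force: [-1.0, -0.2, -0.7]
gripper_width: 0.999
grasp_force: 0.0
```

Emit:
{"fn": "carry_out", "kwargs": {"deltas": [[[0, 0, 1.5, 0, 0], [0, 0, 0.7, 0, 0], [0, 0, 0, 0, 0], [0, 0, 0, 0, 0], [0, 0, 0, 0, 1], [0, 0, 0, 0, 1], [0, 0, 0, 0, 1], [0, 0, 0, 0, 1]]]}}

```text
clock: 50.28
position: [0.6456, -0.08, 0.1194]
tool_rot: [0.0, 0.924, 0.382, 0.0]
ft_force: [-0.8, -0.3, -0.1]
gripper_width: 0.723
grasp_force: 0.0
```

Emit:
{"fn": "carry_out", "kwargs": {"deltas": [[[0, 0, 0, 0, 1], [0, 0, 0, 0, 1], [0, 0, 0, 0, 1], [0, 0, 0, 0, 1], [0, 0, 0, 0, 1], [0, 0, 0, 0, 1], [0, 0, 0, 0, 1], [0, 0, 0, 0, 1]]]}}

```text
clock: 50.95
position: [0.6458, -0.08, 0.1188]
tool_rot: [0.0, 0.924, 0.382, 0.001]
ft_force: [3.2, -0.7, -1.8]
gripper_width: 0.173
grasp_force: 30.0
```

Emit:
{"fn": "carry_out", "kwargs": {"deltas": [[[0, 0, 0, 0, 1], [0, 0, 0, 0, 1], [0, 0, 0, 0, 1], [0, 0, 0, 0, 1], [0, 0, 0, 0, 1], [0, 0, 0, 0, 1], [0, 0, 0, 0, 1], [0, 0, 0, 0, 1]]]}}

```text
clock: 51.62
position: [0.6458, -0.08, 0.1188]
tool_rot: [0.0, 0.924, 0.382, 0.001]
ft_force: [5.2, -0.7, -3.0]
gripper_width: 0.166
grasp_force: 30.0
```

```bash
python3 - <<'E'
from h import *
st()
E
```

```text
t 51.62 pos [ 0.6458 -0.08    0.1188] yaw 0.784 tilt [ 0.001  0.001 -1.   ] grip 14.6 30.0 F [ 5.2 -0.7 -3. ] j7 -0.94
```

Emit:
{"fn": "carry_out", "kwargs": {"deltas": [[[0.4, -0.57, 0, -0.063, 1], [0.4, -0.57, 0, -0.063, 1], [0.4, -0.57, 0, -0.063, 1], [0.4, -0.57, 0, -0.063, 1], [0.4, -0.57, 0, -0.063, 1], [0.4, -0.57, 0, -0.063, 1], [0.4, -0.57, 0, -0.063, 1], [0.4, -0.57, 0, -0.063, 1]]]}}

```text
clock: 52.28
position: [0.6243, -0.0283, 0.1188]
tool_rot: [0.0, 0.799, 0.602, 0.0]
ft_force: [3.9, -0.5, -1.8]
gripper_width: 0.172
grasp_force: 30.0
```

Emit:
{"fn": "carry_out", "kwargs": {"deltas": [[[0.4, -0.57, 0, -0.063, 1], [0.4, -0.57, 0, -0.063, 1], [0.4, -0.57, 0, -0.063, 1], [0.4, -0.57, 0, -0.063, 1], [0.4, -0.57, 0, -0.063, 1], [0.4, -0.57, 0, -0.063, 1], [0.4, -0.57, 0, -0.063, 1], [0.4, -0.57, 0, -0.063, 1]]]}}

```text
clock: 52.95
position: [0.5806, 0.0058, 0.1188]
tool_rot: [-0.0, 0.623, 0.782, -0.0]
ft_force: [2.9, 0.6, -2.1]
gripper_width: 0.17
grasp_force: 30.0
```

Emit:
{"fn": "carry_out", "kwargs": {"deltas": [[[0.4, -0.57, 0, -0.063, 1], [0.4, -0.57, 0, -0.063, 1], [0.4, -0.57, 0, -0.063, 1], [0.4, -0.57, 0, -0.063, 1], [0, 0, 0, 0, 1], [0, 0, 0, 0, 1], [0, 0, 0, 0, 1], [0, 0, 0, 0, 1]]]}}

```text
clock: 53.62
position: [0.5544, 0.0135, 0.1187]
tool_rot: [-0.0, 0.522, 0.853, -0.0]
ft_force: [-0.7, 0.5, 1.4]
gripper_width: 0.172
grasp_force: 30.0
```

```bash
python3 - <<'E'
from h import *
st();print(go([.5275,.014,.1188]))
s,_=tf();p=s['position'][:2]-[.5367,-.0956];print(np.linalg.norm(p),np.arctan2(p[0],p[1]))
E
```

```text
t 53.62 pos [0.5544 0.0135 0.1187] yaw 2.042 tilt [ 0.    -0.001 -1.   ] grip 15.1 30.0 F [-0.7  0.5  1.4] j7 -0.04
[1.27, -2.38, -0.0]
0.1105224643180381 0.16104350735879333
```

```bash
python3 - <<'E'
from h import *
snap('wrist','w16');w=env.get_calibration('wrist')
P=np.array([.5367,-.0956]);t=.161
e=proj(w,(*(P+.17*np.array([np.sin(t),np.cos(t)])),.128));l=proj(w,(.5224,.075,.119));print('eye',e,'ledge',l)
g=cv2.cvtColor(cv2.imread('pics/w16_full.png'),cv2.COLOR_BGR2GRAY)
for u,v in(e,l):
    u,v=int(u),int(v); print(u-30,v-30)
    for r in g[max(0,v-30):v+30:2,u-30:u+30]: print(''.join(' .:-=+*#%@'[min(9,int(q)//26)] for q in r))
E
```

```text
eye (np.float64(398.4700037098024), np.float64(197.78704526122303)) ledge (np.float64(319.33865074544514), np.float64(147.68886150648189))
368 167
**#%%%%%%%%%%%%%%%%%%%%%%%%%%%%%%%%%%%%%%%%%%%%%%%%%%%%%%%%%
#%%%%%%%%%%%%%%%%%%%%%%%%%%%%%%%%%%%%%%%%%%%%%%%%%%%%%%%%%%%
%%%%%%%%%%%%%%%%%%%%%%%%%%%%%%%%%%%%%%%%%%%%%%%%%%%%%%%%%%%%
%%%%%%%%%%%%%%%%%%%%%%%%%%%%%%%%%%%%%%%%%%%%%%%%%%%%%%%%%%%%
%%%%%%%%%%%%%%%%%%%%%%%%%%%%%%%%%%%%%%%%%%%%%%%%%%%%%%%%%%%%
%%%%%%%%%%%%%%%%%%%%%%%%%%%%%%%%%%%%%%%%%%%%%%%%%%%%%%%%%%%%
%%%%%%%%%%%%%%%%%%%%%%%%%%%%%%%%%%%%%%%%%%%%%%%%%%%%%%%%%%%%
%%%%%%%%%%%%%%%%%%%%%%%%%%%%%%%%%%%%%%%%%%%%%%%%%%%%%%%%%%%%
%%%%%%%%%%%%%%%%%%%%%%%%#*+++++++++**#%%%%%%%%%%%%%%%%%%%%%%
%%%%%%%%%%%%%%%%%%%%%#*+++++++++++++++**%%%%%%%%%%%%%%%%%%%%
%%%%%%%%%%%%%%%%%%%#*++++++++++++++++++**#%%%%%%%%%%%%%%%%%%
%%%%%%%%%%%%%%%%%%**++++++++++++++++++=++*#%%%%%%%%%%%%%%%%%
%%%%%%%%%%%%%%%%%**+++++++++++++++++++==+**#%%%%%%%%%%%%%%%%
%%%%%%%%%%%%%%%%#**+++++++++*++++++++++=++##%%%%%%%%%%%%%%%%
%%%%%%%%%%%%%%%%#*++++++++++++++++*++++++*##%%%%%%%%%%%%%%%%
%%%%%%%%%%%%%%%%##++++++++++++++++***+
[... 2014 characters left out ...]
-----------=+**##############
##################***++******+=----------=+**###############
##############*#**###**++***+=---=-----=+*##################
###############*########**+++=-----===+*####################
#############**############****++****#######################
#############*##############################################
#############**#############################################
###########*#*###################**#########################
##########**################################################
#########***################################################
*****####*##################################################
***********#################################################
```

```bash
python3 - <<'E'
from h import *
w=env.get_calibration('wrist')
e=ray(w,397.5,193.5,.128)[:2];l=ray(w,320.5,148.5,.119)[:2];k=tf()[0]['position'][:2];P=np.array([.5367,-.0956])
a=lambda d:np.arctan2(d[0],d[1])
print(e,l,'k',k); 
print('eye r/ang',np.linalg.norm(e-P),a(e-P),'knob ang',a(k-P),'ledge r/ang',np.linalg.norm(l-P),a(l-P))
d=np.linalg.norm(e-l);print('eye-ledge dist',d,'angle',2*np.arcsin(d/2/.17))
E
```

```text
[0.56255947 0.07367902] [0.52303686 0.07492165] k [0.55449866 0.01349797]
eye r/ang 0.17124281172974565 0.15159048404371592 knob ang 0.16171908204543414 ledge r/ang 0.17106816249000362 -0.0799547567465111
eye-ledge dist 0.03954214900848098 angle 0.2331284458212821
```

Emit:
{"fn": "carry_out", "kwargs": {"deltas": [[[0.37, -0.52, 0, -0.058, 1], [0.37, -0.52, 0, -0.058, 1], [0.37, -0.52, 0, -0.058, 1], [0.37, -0.52, 0, -0.058, 1], [0, 0, 0, 0, 1], [0, 0, 0, 0, 1], [0, 0, 0, 0, 1], [0, 0, 0, 0, 1]]]}}

```text
clock: 54.33
position: [0.5293, 0.0147, 0.1187]
tool_rot: [0.0, 0.42, 0.907, -0.0]
ft_force: [-1.2, -1.3, 2.4]
gripper_width: 0.166
grasp_force: 30.0
```

```bash
python3 - <<'E'
from h import *
st();snap('wrist','w17');w=env.get_calibration('wrist')
u,v=proj(w,(.523,.075,.128));u,v=int(u),int(v);print(u-25,v-25)
im=cv2.imread('pics/w17_full.png');g=cv2.cvtColor(im,cv2.COLOR_BGR2GRAY)
for r in g[v-25:v+25:2,u-25:u+25]: print(''.join(' .:-=+*#%@'[min(9,int(q)//26)] for q in r))
k=tf()[0]['position'][:2]-[.5367,-.0956];print(np.arctan2(*k))
E
```

```text
t 54.33 pos [0.5293 0.0147 0.1187] yaw 2.274 tilt [-0. -0. -1.] grip 14.6 30.0 F [-1.2 -1.3  2.4] j7 0.15
371 168
%%%%%%%%%%%%%%%%%%%%%%%%%%%%%%%%%%%%%%%%%%%%%%%%%%
%%%%%%%%%%%%%%%%%%%%%%%%%%%%%%%%%%%%%%%%%%%%%%%%%%
%%%%%%%%%%%%%%%%%%%%%%%%%%%%%%%%%%%%%%%%%%%%%%%%%%
%%%%%%%%%%%%%%%%%%%%%%%%%%%%%%%%%%%%%%%%%%%%%%%%%%
%%%%%%%%%%%%%%%%%%%%%%%%%%%%%%%%%%%%%%%%%%%%%%%%%%
%%%%%%%%%%%%%%%%%%%%%%%%%%%%%%%%%%%%%%%%%%%%%%%%%%
%%%%%%%%%%%%%%%%%%%%%%%%%%%%%%%%%%%%%%%%%%%%%%%%%%
%%%%%%%%%%%%%%%%%%%%%%%%%#****##%%%%%%%%%%%%%%%%%%
%%%%%%%%%%%%%%%%%%%%**+++***++=+++**#%%%%%%%%%%%%%
%%%%%%%%%%%%%%%%%#*+====*****+====+++*%%%%%%%%%%%%
%%%%%%%%%%%%%%%%*+====+******+======+**#%%%%%%%%%%
%%%%%%%%%%%%%%%*+=====+******+=======+**#%%%%%%%%%
%%%%%%%%%%%%%%#+====-==*****+=========+**%%%%%%%%%
%%%%%%%%%%%%%%#======+*****+==========+*##%%%%%%%%
%%%%%%%%%%%%%%*=====+****++===========+##%%%%%%%%%
%%%%%%%%%%%%%%#======+++=====++====+++*##%%%%%%%%%
%%%%%%%%%%%%%%%*+===++===++***===++++*#%%%%%%%%%%%
%%%%%%%%%%%%%%%%%#******#####+****+*#%%%%%%%%%%%%%
%%%%%%%%%%%%%%%%%%%###########***#%%%%%%%%%%%%%%%%
%%%%%%%%%%%%%%%%%%@%%%%########%%%%%%%%%%%%%%%%%%%
%%%%%%%%%%%%%%%%%%%%@@@@%%@@@%%%%%%%%%%%%%%%%%%%%%
%%%%%%%%%%%%%%%%%%#%%%%%%%%%%%%%%%%%%%%%%%%%%%%%%%
%%%%%%%%%%%%%%%%%%%%%%%%%%%%%%%%%%%%%%%%%%%%%%%%%%
%%%%%%%%%%%%%%%%%%%%%%%%%%%%%%%%%%%%%%%%%%%%%%%%%%
%%%%%%%%%%%%%%%%%%%%%%%%%%%%%%%%%%%%%%%%%%%%%%%%%%
-0.06725927862150768
```

```bash
python3 - <<'E'
from h import *
w=env.get_calibration('wrist');e=ray(w,397.7,193.5,.128);print(e)
im=cv2.imread('pics/w17_full.png')
u,v=398,193
c=cv2.resize(im[v-40:v+40,u-50:u+50],None,fx=7,fy=7,interpolation=cv2.INTER_CUBIC)
ctr=proj(w,(*e[:2],.128))
for z,col,r in((.128,(0,0,255),.0055),(.111,(255,0,0),.0055)):
  pts=[]
  for a in np.linspace(0,6.28,60):
    q=proj(w,(.523+r*np.cos(a),.0749+r*np.sin(a),.119 if z<.12 else .128)) if z<.12 else proj(w,(e[0]+r*np.cos(a),e[1]+r*np.sin(a),z)); pts.append([(q[0]-u+50)*7,(q[1]-v+40)*7])
  cv2.polylines(c,[np.int32(pts)],True,col,1)
cv2.imwrite('pics/hole.png',c)
E
```

```text
[0.52332032 0.07529565 0.128     ]
```

View pics/hole.png

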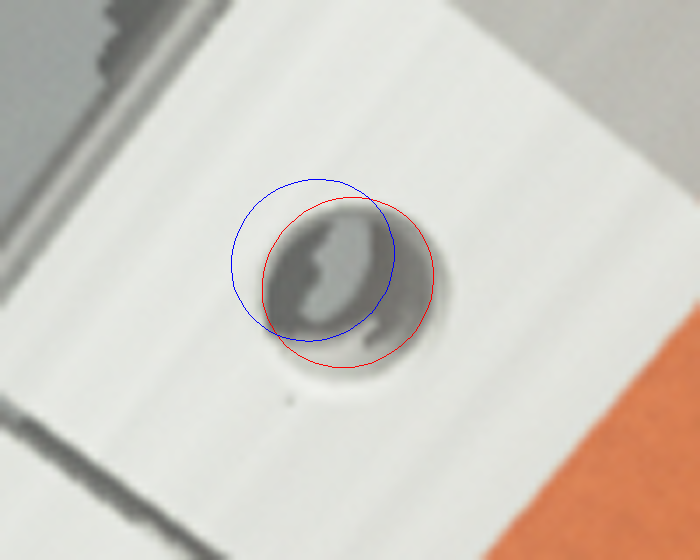

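The last picture shows the ledge hole through the eye at (340,270), lining up with the predicted circle to about 0.5 mm. Release the knob and go for the pin.

Emit:
{"fn": "carry_out", "kwargs": {"deltas": [[[0, 0, 0, 0, 0], [0, 0, 0, 0, 0], [0, 0, 0, 0, 0], [0, 0, 0, 0, 0], [0, 0, 0, 0, 0], [0, 0, 0, 0, 0], [0, 0, 0, 0, 0], [0, 0, -1, 0, 0]]]}}

```text
clock: 55.05
position: [0.5277, 0.0148, 0.1276]
tool_rot: [-0.001, 0.419, 0.908, -0.001]
ft_force: [-0.1, -0.7, 0.2]
gripper_width: 0.753
grasp_force: 0.0
```

Emit:
{"fn": "carry_out", "kwargs": {"deltas": [[[0, 0, -3, 0, 0], [0, 0, -3, 0, 0], [0, 0, -3.2, 0, 0], [0, 0, 0, 0.124, 0], [0, 0, 0, 0.124, 0], [0, 0, 0, 0.124, 0], [0, 0, 0, 0.124, 0], [0, 0, 0, 0.124, 0]]]}}

```text
clock: 55.72
position: [0.5291, 0.0152, 0.2216]
tool_rot: [0.0, 0.679, 0.735, 0.0]
ft_force: [-0.8, 0.4, -0.4]
gripper_width: 1.002
grasp_force: 0.0
```

Emit:
{"fn": "carry_out", "kwargs": {"deltas": [[[-3.3, -0.5, 0, 0, 0], [-3.3, -0.5, 0, 0, 0], [-3.3, -0.5, 0, 0, 0], [-3.3, -0.5, 0, 0, 0], [-3.3, -0.5, 0, 0, 0], [-3.3, -0.4, 0, 0, 0], [-3.3, -0.4, 0, 0, 0], [-3.2, -0.4, 0, 0, 0]]]}}

```text
clock: 56.38
position: [0.5142, -0.2519, 0.2216]
tool_rot: [0.0, 0.676, 0.736, 0.0]
ft_force: [0.9, -0.3, 0.7]
gripper_width: 1.0
grasp_force: 0.0
```

Emit:
{"fn": "carry_out", "kwargs": {"deltas": [[[0, 0, 0, 0, 0], [0, 0, 0, 0, 0], [0, 0, 0, 0, 0], [0, 0, 0, 0, 0], [0, 0, 0, 0, 0], [0, 0, 0, 0, 0], [0, 0, 0, 0, 0], [0, 0, 0, 0, 0]]]}}

```text
clock: 57.05
position: [0.5146, -0.2497, 0.2208]
tool_rot: [0.0, 0.676, 0.737, -0.0]
ft_force: [0.4, 0.7, -0.0]
gripper_width: 0.998
grasp_force: 0.0
```

```bash
python3 - <<'E'
from h import *
st();snap('wrist','w18');w=env.get_calibration('wrist')
u,v=proj(w,(.513,-.25,.075));print(u,v);u,v=int(u),int(v);print(u-40,v-40)
g=cv2.cvtColor(cv2.imread('pics/w18_full.png'),cv2.COLOR_BGR2GRAY)
for r in g[v-40:v+40:2,u-40:u+40]: print(''.join(' .:-=+*#%@'[min(9,int(q)//20)] for q in r))
E
```

```text
t 57.05 pos [ 0.5146 -0.2497  0.2208] yaw 1.657 tilt [-0.  0. -1.] grip 87.9 0.0 F [ 0.4  0.7 -0. ] j7 0.2
318.22757773474603 217.23856012545932
278 177
###################################*###########*#********#######*#*####*##**#***
##############################*############*************++#######**#####*#######
######################################*********************##**###*#########***#
################################**********************###*++#################*##
##########################**********************##########*+*###################
####################**********************################*++**#########**######
##############**********************#######################*==+#############*###
###########*******************#############################**=+**##############*
###########**************###################################*+==+###############
#########*********###########################################*==+###############
#########****######################*#########################*+=+###############
#################################*######################
[... 1592 characters left out ...]
########*#***+=====================================+
%%%%%%%%%%%%%%%@@@@%%%%%%#*##*###**++===========================================
%%%%%%%%%%%%%%%%%@@@@@@@@%##%%%@%++++++++++++++++===============================
#####################%%%%%%%%%%%%%%+++++++++++++++++++++++++++++++++++++=+*+==+#
##################################*==============+++++++++++++++++++++***#%%%%%%
####################################*================================+#%%%%%%%%%
########################*###########*================================+*#########
######################################*===========+++==============++###########
######################################*=====+***+*########*====+*++#############
```

```bash
python3 - <<'E'
from h import *
w=env.get_calibration('wrist');print(ray(w,319,215.3,.049),ray(w,318.8,220,.075))
E
```

```text
[ 0.51406531 -0.25446767  0.049     ] [ 0.51373614 -0.25251529  0.075     ]
```

Emit:
{"fn": "carry_out", "kwargs": {"deltas": [[[-0.25, -0.05, 2, 0, 0], [0, 0, 3.5, 0, 0], [0, 0, 3.5, 0, 0], [0, 0, 3.5, 0, 0], [0, 0, 3, 0, 0], [0, 0, 2, 0, 0], [0, 0, 1, 0, 0], [0, 0, 0.7, 0, 0]]]}}

```text
clock: 57.77
position: [0.5137, -0.2523, 0.0276]
tool_rot: [-0.001, 0.676, 0.737, -0.0]
ft_force: [0.8, 0.1, 0.6]
gripper_width: 0.999
grasp_force: 0.0
```

Emit:
{"fn": "carry_out", "kwargs": {"deltas": [[[0, 0, 0, 0, 0], [0, 0, 0, 0, 0], [0, 0, 0, 0, 1], [0, 0, 0, 0, 1], [0, 0, 0, 0, 1], [0, 0, 0, 0, 1], [0, 0, 0, 0, 1], [0, 0, 0, 0, 1]]]}}

```text
clock: 58.43
position: [0.5142, -0.2528, 0.0289]
tool_rot: [0.0, 0.676, 0.737, -0.0]
ft_force: [-0.1, -0.7, 1.1]
gripper_width: 0.571
grasp_force: 0.0
```

Emit:
{"fn": "carry_out", "kwargs": {"deltas": [[[0, 0, 0, 0, 1], [0, 0, 0, 0, 1], [0, 0, 0, 0, 1], [0, 0, 0, 0, 1], [0, 0, 0, 0, 1], [0, 0, 0, 0, 1], [0, 0, 0, 0, 1], [0, 0, 0, 0, 1]]]}}

```text
clock: 59.1
position: [0.5142, -0.2527, 0.0287]
tool_rot: [-0.0, 0.676, 0.737, -0.0]
ft_force: [0.4, 0.2, -0.3]
gripper_width: 0.215
grasp_force: 30.0
```

```bash
python3 - <<'E'
from h import *
st()
E
```

```text
t 59.1 pos [ 0.5142 -0.2527  0.0287] yaw 1.656 tilt [ 0. -0. -1.] grip 18.9 30.0 F [ 0.4  0.2 -0.3] j7 0.06
```

Emit:
{"fn": "carry_out", "kwargs": {"deltas": [[[0, 0, -0.5, 0, 1], [0, 0, -1, 0, 1], [0, 0, -2, 0, 1], [0, 0, -2.5, 0, 1], [0, 0, -3, 0, 1], [0, 0, -4, 0, 1], [0, 0, -4, 0, 1], [0, 0, -0.5, 0, 1]]]}}

```text
clock: 59.77
position: [0.5181, -0.2535, 0.2116]
tool_rot: [0.005, 0.676, 0.737, 0.002]
ft_force: [2.0, 0.0, -0.4]
gripper_width: 0.217
grasp_force: 30.0
```

Emit:
{"fn": "carry_out", "kwargs": {"deltas": [[[2, 0.2, 0, 0, 1], [3.2, 0.4, 0, 0, 1], [3.6, 0.4, 0, 0, 1], [3.6, 0.4, 0, 0, 1], [3.6, 0.4, 0, 0, 1], [3.6, 0.4, 0, 0, 1], [3.6, 0.4, 0, 0, 1], [3.6, 0.4, 0, 0, 1]]]}}

```text
clock: 60.43
position: [0.5209, 0.0185, 0.2043]
tool_rot: [0.0, 0.676, 0.737, 0.0]
ft_force: [1.2, -0.3, -0.3]
gripper_width: 0.221
grasp_force: 30.0
```

Emit:
{"fn": "carry_out", "kwargs": {"deltas": [[[3.6, 0.4, 0, 0, 1], [2.2, 0.3, 0, 0, 1], [0, 0, 0, 0, 1], [0, 0, 0, 0, 1], [0, 0, 0, 0, 1], [0, 0, 0, 0, 1], [0, 0, 0, 0, 1], [0, 0, 0, 0, 1]]]}}

```text
clock: 61.1
position: [0.5235, 0.074, 0.2037]
tool_rot: [0.0, 0.677, 0.736, -0.0]
ft_force: [-0.4, -0.3, -0.8]
gripper_width: 0.217
grasp_force: 30.0
```

```bash
python3 - <<'E'
from h import *
st();print(go([.5235,.0753,.155]))
snap('wrist','w19')
w=env.get_calibration('wrist')
u,v=proj(w,(.5233,.0753,.128));print(u,v);u,v=int(u),int(v);print(u-40,v-60)
g=cv2.cvtColor(cv2.imread('pics/w19_full.png'),cv2.COLOR_BGR2GRAY)
for r in g[v-60:v+80:3,u-40:u+40]: print(''.join(' .:-=+*#%@'[min(9,int(q)//24)] for q in r))
E
```

```text
t 61.1 pos [0.5235 0.074  0.2037] yaw 1.654 tilt [-0. -0. -1.] grip 19.1 30.0 F [-0.4 -0.3 -0.8] j7 -0.43
[0.13, 0.02, 4.87]
320.06339934232074 239.53966276916228
280 179
********************************************************************************
********************************************************++**********************
*********************************************************+**********************
**********************************************************==********************
********************************************************************************
***************####%%%####%%########%####%%%%#%%%####%##%%%##%#####*************
***************##%%%%%####%%#############%%%%%#%%%#####%%%%#######**************
***************###%%%%####%%########%####%%%##%%%%##%##%%%%%#######*************
***************####%%%####%%#############%%%##%%%%#####%%%%#######+*************
***************###%%%%%###%%############%%%%%#%%%%#####%%%%#######=+************
***************##%%%%%####%%########%##%#%%%#%%%%%#%##%%%%########===+**********
***************####%%%%###%%##########
[... 2177 characters left out ...]
-------------------------=#%##%%#-::::::::::::::::::
::::::::::::::::::-===----------------------------------+#%%#-::::::::::::::::::
::::::::::::::::::-==-----------------------------------::=*#-::::::::::::::::::
::::::::::::::::::--::----------------------------------:::-=-::::::::::::::::::
:::::::::::::::::::::-----------------------------------::::-:::::::::::::::::::
::::::::::::::::::::::----------------------------------::::::::::::::::::::::::
:::::::::::::::::::::---------------------------------::::::::::::::::::::::::::
::::::::::::::::::::----------------------------------::::::::::::::::::::::::::
:::::::::::::::::::---------===================-------::::::::::::::::::::::::::
```

```bash
python3 - <<'E'
from h import *
w=env.get_calibration('wrist');s,M=tf();print(ray(w,320.7,238.7,.128))
# pin in tool frame: tip 19.7mm ahead of TCP
for x in(.002,0): print(proj(w,s['position']+M@[x,0,.0197]), proj(w,s['position']+M@[x*2,0,.0137]))
g=cv2.cvtColor(cv2.imread('pics/w19_full.png'),cv2.COLOR_BGR2GRAY)
for r in g[262:290,295:345]: print(''.join(' .:-=+*#%@'[min(9,int(q)//24)] for q in r))
E
```

```text
[0.52370012 0.07596627 0.128     ]
(np.float64(320.3156890689929), np.float64(267.6669801184693)) (np.float64(320.35233540194525), np.float64(268.39236114095945))
(np.float64(320.3089301926674), np.float64(270.9384435266726)) (np.float64(320.33820448272286), np.float64(275.11923248909466))
*#@@@@@@@@@@@@@@@@@@@@@@@@@@@@@@@@@@@@@@@@@@@@@@@@
*#@@@@@@@@@@@@@@@@@@@@@@@@@@@@@@@@@@@@@@@@@@@@@@@@
**#######**********###################%%%#########
************************#%%%%%%%%%%%%%%%#***======
********#@@@@%%%%%%%%%%@%@@%%%%%%%%%%%%%%%%#+=====
******##%@@@@@@@@@@@@@@@@@@@@@@@@@@@@@@@@@@%+=====
****####%@@@@@@@@@@@@@@@@@@@@@@@@@@@@@@@@@@@+=====
**####**#@@@@@@@@@@@@@@@%%@@@@@@@@@@@@@@@@@@+=====
#####*++#@@@@@@@@@@@@@#***##@@@@@@@@@@@@@@@@+=====
###*++**#@@@@@@@@@@@%#******#%@@@@@@@@@@@@@@+=====
#*+=+***#@@@@@@@@@@%*******++*@@@@@@@@@@@@@@+=====
*==+****#@@@@@@@@@%********+++#@@@@@@@@@@@@@+=====
==+*****#@@@@@@@@@#********++++#@@@@@@@@@@@@+=====
=+******#@@@@@@@@%*********++++#@@@@@@@@@@@@======
+*******%@@@@@@@@%**********++=*@@@@@@@@@@@@======
******##%@@@@@@@@#***********++*@@@@@@@@@@@@======
*****##%%@@@@@@%#****************#%@@@@@@@@@======
***####*#@@@%#**********************#%@@@@@@======
**###*==*@%#*****############*********#@@@@@======
*###+===*#****#####%%%%###%#######**+++*#@@@======
###+==+****#####%##%%%%%###%%%#%####**+++#%%======
##+==+****######%##%%%%%%###%##%%%%%##**++**======
#+==+***####%#######%###%#%#####%%%%%%##*+++======
+==++*###%#%##########%%%%%%#######%##%%##*++=====
===**####%%#%#%#%######%##%%%%#####%%%%%%##*++====
==+*##%#%%##%##%%#############%#%####%##%%##*+====
=+*######%%%#%%#####**++++++*#####%%%##%%#%%#*+===
=+*##%#%%###%%##++===--------==*####%%%####%%#*==-
```

Emit:
{"fn": "carry_out", "kwargs": {"deltas": [[[0.25, 0.03, 0, 0, 1], [0, 0, 1, 0, 1], [0, 0, 2, 0, 1], [0, 0, 1.5, 0, 1], [0, 0, 0.4, 0, 1], [0, 0, 0, 0, 1], [0, 0, 0, 0, 1], [0, 0, 0, 0, 1]]]}}

```text
clock: 61.82
position: [0.524, 0.0781, 0.1554]
tool_rot: [0.0, 0.676, 0.737, 0.001]
ft_force: [0.7, -0.4, -0.7]
gripper_width: 0.22
grasp_force: 30.0
```

Emit:
{"fn": "carry_out", "kwargs": {"deltas": [[[0, 0, 0.2, 0, 1], [0, 0, 0.2, 0, 1], [0, 0, 0.3, 0, 1], [0, 0, 0.3, 0, 1], [0, 0, 0.3, 0, 1], [0, 0, 0.2, 0, 1], [0, 0, 0, 0, 1], [0, 0, 0, 0, 1]]]}}

```text
clock: 62.48
position: [0.5234, 0.0774, 0.1394]
tool_rot: [-0.0, 0.676, 0.736, -0.0]
ft_force: [0.3, -1.4, -1.3]
gripper_width: 0.221
grasp_force: 30.0
```

```bash
python3 - <<'E'
from h import *
st();print(go([.5237,.0766,.1122]))
E
```

```text
t 62.48 pos [0.5234 0.0774 0.1394] yaw 1.656 tilt [-0.    -0.001 -1.   ] grip 19.5 30.0 F [ 0.3 -1.4 -1.3] j7 -0.5
[-0.08, 0.03, 2.72]
```

The shank is in the eye with no resistance. Continue down gently.

Emit:
{"fn": "carry_out", "kwargs": {"deltas": [[[-0.07, 0, 0.2, 0, 1], [0, 0, 0.2, 0, 1], [0, 0, 0.2, 0, 1], [0, 0, 0.2, 0, 1], [0, 0, 0.2, 0, 1], [0, 0, 0, 0, 1], [0, 0, 0, 0, 1], [0, 0, 0, 0, 1]]]}}

```text
clock: 63.15
position: [0.5233, 0.077, 0.1295]
tool_rot: [-0.0, 0.676, 0.737, -0.0]
ft_force: [-0.1, -0.3, -2.1]
gripper_width: 0.217
grasp_force: 30.0
```

```bash
python3 - <<'E'
from h import *
st()
E
```

```text
t 63.15 pos [0.5233 0.077  0.1295] yaw 1.656 tilt [-0. -0. -1.] grip 19.1 30.0 F [-0.1 -0.3 -2.1] j7 -0.51
```

Emit:
{"fn": "carry_out", "kwargs": {"deltas": [[[0, 0, 0.3, 0, 1], [0, 0, 0.3, 0, 1], [0, 0, 0.3, 0, 1], [0, 0, 0.3, 0, 1], [0, 0, 0.3, 0, 1], [0, 0, 0.2, 0, 1], [0, 0, 0, 0, 1], [0, 0, 0, 0, 1]]]}}

```text
clock: 63.82
position: [0.5233, 0.0769, 0.1124]
tool_rot: [-0.0, 0.676, 0.737, -0.0]
ft_force: [1.1, -2.1, -2.2]
gripper_width: 0.215
grasp_force: 30.0
```

```bash
python3 - <<'E'
from h import *
st()
E
```

```text
t 63.82 pos [0.5233 0.0769 0.1124] yaw 1.656 tilt [-0.    -0.001 -1.   ] grip 18.9 30.0 F [ 1.1 -2.1 -2.2] j7 -0.53
```

Not yet touching the bar, so one more small push until the force shows contact.

Emit:
{"fn": "carry_out", "kwargs": {"deltas": [[[0, 0, 0.05, 0, 1], [0, 0, 0.05, 0, 1], [0, 0, 0.05, 0, 1], [0, 0, 0, 0, 1], [0, 0, 0, 0, 1], [0, 0, 0, 0, 1], [0, 0, 0, 0, 1], [0, 0, 0, 0, 1]]]}}

```text
clock: 64.48
position: [0.5237, 0.0769, 0.1116]
tool_rot: [0.0, 0.676, 0.736, -0.0]
ft_force: [-1.0, -3.8, 5.2]
gripper_width: 0.215
grasp_force: 30.0
```

```bash
python3 - <<'E'
from h import *
st()
E
```

```text
t 64.48 pos [0.5237 0.0769 0.1116] yaw 1.656 tilt [-0.  0. -1.] grip 18.9 30.0 F [-1.  -3.8  5.2] j7 -0.53
```

Emit:
{"fn": "carry_out", "kwargs": {"deltas": [[[0, 0, 0, 0, 0], [0, 0, 0, 0, 0], [0, 0, 0, 0, 0], [0, 0, 0, 0, 0], [0, 0, 0, 0, 0], [0, 0, 0, 0, 0], [0, 0, 0, 0, 0], [0, 0, 0, 0, 0]]]}}

```text
clock: 65.15
position: [0.5235, 0.0771, 0.1112]
tool_rot: [-0.0, 0.676, 0.737, 0.0]
ft_force: [0.1, -0.8, -0.2]
gripper_width: 0.796
grasp_force: 0.0
```

Emit:
{"fn": "carry_out", "kwargs": {"deltas": [[[0, 0, -1, 0, 0], [0, 0, -2, 0, 0], [0, 0, -3, 0, 0], [0, 0, -3, 0, 0], [0, 0, -3, 0, 0], [0, 0, 0, 0, 0], [0, 0, 0, 0, 0], [0, 0, 0, 0, 0]]]}}

```text
clock: 65.82
position: [0.5232, 0.0768, 0.2312]
tool_rot: [0.0, 0.676, 0.736, -0.0]
ft_force: [-0.1, -0.3, 0.1]
gripper_width: 1.0
grasp_force: 0.0
```

Emit:
{"fn": "carry_out", "kwargs": {"deltas": [[[0, 0, 0, 0, 0], [0, 0, 0, 0, 0], [0, 0, 0, 0, 0], [0, 0, 0, 0, 0], [0, 0, 0, 0, 0], [0, 0, 0, 0, 0], [0, 0, 0, 0, 0], [0, 0, 0, 0, 0]]]}}

```text
clock: 66.48
position: [0.5235, 0.0771, 0.2312]
tool_rot: [-0.0, 0.676, 0.737, -0.0]
ft_force: [-0.2, -0.0, 0.7]
gripper_width: 1.0
grasp_force: 0.0
```

```bash
python3 - <<'E'
from h import *
st();snap('wrist','w20');w=env.get_calibration('wrist')
for n,p in [('collar if seated',(.5235,.0757,.132)),('head if seated',(.5235,.0757,.158))]: print(n,proj(w,p))
u,v=map(int,proj(w,(.5235,.0757,.15)));print(u-40,v-50)
g=cv2.cvtColor(cv2.imread('pics/w20_full.png'),cv2.COLOR_BGR2GRAY)
for r in g[v-50:v+50:2,u-40:u+40]: print(''.join(' .:-=+*#%@'[min(9,int(q)//24)] for q in r))
E
```

```text
t 66.48 pos [0.5235 0.0771 0.2312] yaw 1.656 tilt [ 0. -0. -1.] grip 88.0 0.0 F [-0.2 -0.   0.7] j7 -0.41
collar if seated (np.float64(319.8694573709337), np.float64(233.4225447017208))
head if seated (np.float64(319.92387575319), np.float64(243.85707384044554))
279 190
********************************************************************************
*******************#############################################****************
*******************#############################################****************
*******************#############################################****************
*******************#############################################****************
*******************#############################################++**************
*******************############################################*==**************
*******************############################################*=-=*************
*******************############################################*=--==***********
*******************############################################*=---=***********
*******************
[... 2520 characters left out ...]
@@@@@@@@@@@@@@@@@@@@@@@@@@@@%=----=====-------::::--
**+=-=-=+#*+==+***#*====*%@@@@@@@@@@@@@@@@@@@@@@@@@@@@@@%=-=-======-------::::--
**+=---+#*===+**#*=-=+**#%@@@@@@@@@@@@@@@@@@@@@@@@@@@@@@%===========------::::--
**+=--+**===+*#*+=-=****#%@@@@@@@@@@@@@@@@@@@@@@@@@@@@@@#============-----::::--
**+===+#+===+##+==+*****#%@@@@@@@@@@@@@@@@@@@@@@@@@@@@@@#=========-==-----:::---
**+===+*=-=+*#+===******#@@@@@@@@@@@@@@@@@@@@@@@@@@@@@@@#========---==---:::::--
**+===**=-=*#+===+***####%@@@@@@@@@@@@@@@@@@@@@@@@@@@@@@#========---==--::::::--
***==+*+=-=#*=-=++*##*==+%@@@@@@@@@@@@@@@@@@@@@@@@@@@@@@#====-===---==-::::::---
****==**=-+#*=-=+*#*+=-=*%@@@@@@@@@@@@@@@@@@@@@@@@@@@@@%*===-=-===--=-::::::----
```

The collar is at (320,233) and the head at about (320,243), matching the seated prediction. Hand in.

```bash
python3 -c "
from cell import env
print(env.job_done())"
```

```text
the job is handed in; nothing more can be done
None
```

I handed the job in after about 66 s of robot time: all five steel cups are nested in the ring, the bar is back over the stack and the pin is down with its collar on the bar; no verdict came back.

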